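# Spice jar from the sliding-lid chest onto the sloped rack

## Task

The red-capped spice jar stands in the wooden chest under one of its two sliding clear lids. Slide that lid across the other, lift the jar out, stand it upright on the cooktop and let go of it to change your grip, then lay it in the free lane of the sloped rack (the lane with the blue clip), cap up the slope and its base right against the bottom lip, and let go. Set it down gently, and leave the jars already on the rack, the other jar in the chest and everything else standing about where they are.

Things in the scene. Friction and masses are not known exactly. Their poses are not given: they have to be found in the camera images.
- target_jar_center (a point): The jar to move: clear round glass spice jar with pale label and RED screw cap (a round green patch on its top), 47 mm in diameter (cap 45 mm), 97 mm tall, 0.11 kg, cap = its top 21 mm. The point is on its axis half-way up (48.5 mm above the base); z runs from base to cap.
- target_jar_base (a point): Centre of the underside of the red-capped jar; z runs from base to cap.
- other_jar_center (a point): The other jar in the chest, to be left alone: clear spice jar with YELLOW-ORANGE cap, 45 mm in diameter, 100 mm tall; point half-way up its axis.
- chest: Fixed wooden chest, 136 (x) by 262 (y) by 133 mm high, origin at the centre of its underside, x to its back, y to its left. Inside 124 by 250 mm, floor 16 mm above the cooktop, 60 mm high divider across the middle. A jar stands upright in each half (about y = +78 and -78 mm), red cap and orange cap either way round, its top a few mm below the lids.
- lid_left (a joint): LEFT (upper) clear lid, m: 0 = shut over the left half, 0.10 = fully open, slid to chest -y over the right lid; an opening 100 mm long is then free from the left end wall inwards. About 1 N of friction; stays where left. 122 by 138 by 4 mm, top face 131 mm above the cooktop.
- lid_right (a joint): RIGHT (lower) clear lid, m: 0 = shut over the right half, 0.10 = fully open, slid to chest +y beneath the left lid; an opening 100 mm long is then free from the right end wall inwards. About 1 N of friction; stays where left. 122 by 138 by 4 mm, top face 124 mm above the cooktop.
- lid_left_grip (a point): Grip point on the left lid's aluminium pull: an upright rib along chest x, 60 mm long, 10 mm thick (across y), near the lid's outer (left) end, its top 157 mm above the cooktop and 26 mm above its lid; this point is 13 mm below the rib's top, at mid-length.
- lid_right_grip (a point): Grip point on the right lid's aluminium pull: same rib near its outer (right) end, top 157 mm above the cooktop and 33 mm above its lid; this point is 13 mm below the top, at mid-length.
- rack: Fixed wooden rack, 246 mm wide (y), 150 deep, origin on the cooktop under its middle. Board slopes 35 degrees from level, rising to rack +x (away from the robot), 165 mm long, with a lip 24 mm high along its low front edge (lip foot at x = -75, z = 30 mm). Three lanes at y = +80, 0, -80 mm, each a pair of 8 mm steel bars up the slope, 26 mm apart, that cradle a jar; two hold jars, one is free.
- free_lane (a point): Where the centre of the red-capped jar's underside lies when the jar is seated in the free lane, base against the lip; a blue plastic clip on the lip marks this lane. Axes are the rack's: z up, x horizontal towards the rack's back; the seated jar's axis runs along (0.819, 0, 0.574) in this frame, base to cap.
- rack_jar1_center (a point): A jar already lying in a lane of the rack, base against the lip, to be left alone: yellow-orange-capped spice jar, 42 mm in diameter, 106 mm long; point half-way along its axis, z from base to cap.
- rack_jar2_center (a point): A jar already lying in a lane of the rack, base against the lip, to be left alone: yellow-orange-capped spice jar, 42 mm in diameter, 106 mm long; point half-way along its axis, z from base to cap.
- salt_shaker_center (a point): Bystander: salt shaker, 44 mm in diameter, 90 mm tall, standing near the front of the cooktop; point half-way up.
- pea_tin_center (a point): Bystander: small food tin with a green and white label, 58 mm in diameter, 72 mm tall, standing near the front of the cooktop; point half-way up. Besides it and the salt shaker the front strip (x = 0.45 to 0.48) is bare. Fixed things stand along the back, from x = 0.72 on: pepper mill 150 mm tall, honey jar 95, pasta jar 181, kettle 256, water bottle 276.

How it is judged:
On the way:
1. the red-capped jar stands upright on the cooktop, outside the chest, released (height (world z) of target_jar_center between 0.04 and 0.056 m and angle between target_jar_center's own z axis and vertical below 0.1 rad and contact force between the fingers and target_jar below 0.1 N and linear speed of target_jar below 0.02 m/s), for 0.2 s.
At the end, for the whole second after the job is handed in: The red-capped jar lies in the free lane, cap up the slope (axis within about 0.1 rad of the 35 degree slope), its base within about 6 mm of its place against the lip, its axis within 8 mm of the lane's middle at base and centre, released and at rest (x of target_jar_base in the frame of free_lane between -0.006 and 0.007 m and z of target_jar_base in the frame of free_lane between -0.006 and 0.006 m and y of target_jar_base in the frame of free_lane between -0.008 and 0.008 m and y of target_jar_center in the frame of free_lane between -0.008 and 0.008 m and angle between target_jar_center's own z axis and vertical between 0.86 and 1.06 rad and x of target_jar_center in the frame of free_lane above 0.03 m and contact force between the fingers and target_jar below 0.1 N and linear speed of target_jar below 0.02 m/s); the robot touches nothing.
It fails at once if the salt shaker or the small tin is shoved more than 30 mm or knocked over (distance of any of salt_shaker_center, pea_tin_center from where it was at the start of the episode above 0.03 m or angle between any of salt_shaker_center, pea_tin_center's own z axis and vertical above 0.4 rad).
It fails at once if a jar already lying on the rack is moved more than 12 mm (distance of any of rack_jar1_center, rack_jar2_center from where it was at the start of the episode above 0.012 m).
It fails at once if the other jar in the chest is moved more than 25 mm (distance of other_jar_center from where it was at the start of the episode above 0.025 m).
It fails at once if the red-capped jar is dropped (moves faster than 0.5 m/s with nothing of the robot touching it) (contact force between each of the arm, the fingers and target_jar below 0.01 N and linear speed of target_jar above 0.5 m/s).
It also fails if it takes over 54 s, if anything falls off the work surface, if the arm or the gripper's body presses on something with over 40 N, if the wrist force passes 120 N, or if a joint passes its speed limit or range.

## Robot

A 6-joint arm with a two-finger parallel gripper is mounted at the origin on a cart in front of the work surface, level with it; the furniture and walls round the work are solid. World frame = base frame: x ahead of the robot, y to its left, z up, the work surface at z = 0. Lengths are in m, angles in rad, forces in N, time in s.
With the tool pointing down it reaches from about 0.325 to 0.775 m from the base axis. Payload 9.3 kg.
Tool frame: the origin (TCP) lies at the very end of the fingers, on their centre line; the grasp point (between the pads) lies 19 mm behind it; z points along the fingers, y is the line along which they close (so a half turn about z gives the same grasp; the last joint's range is limited). The gripper opens to 85 mm and grips with 20 to 120 N. Pads are 22 mm wide; open, the fingers measure 114 mm over their backs; the gripper's body (76 mm by 85 mm) begins 54 mm behind the grasp point. The pads swing forward as they close: fully open they stand 13 mm farther back than shut.
Start: joints at [1.033, 0.259, 0.021, 1.334, 0, 1.418], TCP at [0.206, 0.51, 0.231] pointing down, gripper open.
Joint ranges: [-3.04, 3.04], [-0.91, 1.82], [-1.04, 1.36], [-1.92, 1.95], [-1.52, 1.45], [-3.14, 3.14]. Speed limits (rad/s): [2.22, 2.22, 2.79, 3.14, 3.14, 3.14].

## Interface

Orientations are given as a rotation vector (axis times angle).
In Python, from plant import robot gives the robot as it stands. The module is installed in compiled form; this text tells all that it offers.
- The arm moves only by the tool servo_tool, never from a script. Its arguments are lists of equal length, an entry for each row: "slide": the shift along the tool's x, y, z in m, a list of three; "rot": the turn, a rotation vector about the tool's x, y, z in degrees, a list of three. A call has 1 to 5 rows; each row shifts and turns the commanded pose from where the row before left it, along the tool's axes as they then stand; what a row does not reach is not made up. A row lasts 1/12 s, in which the tool goes at most 41.7 mm and 7.16 degrees, less where a joint would pass 70% of its speed; a pose out of reach is approached as far as the arm can. A call is refused whole if a number of a shift passes 0.0417 or a number of a turn 7.16, either way. A call with a gripper value outside its range is refused whole. "gripper" is the finger opening in m, from 0 to 0.0854, set as the call begins (left out, the last holds). The fingers move at their own pace and stop on an object; "newtons" is the grip in N (left out, the last holds). Time passes only in rows, so rows that do not move let the fingers close. It gives the time, the measured TCP pose, the force, the opening and the grip force at its end, in the units of the state.
- robot.read_state(): the state, without advancing time (a new reading comes with each control period).
- robot.capture(name): name is "side" or "top"; returns the picture (420x560x3 uint8, red, green, blue); there is no depth.
- robot.camera_model(name): a dict with "mtx" (3x3 intrinsics, pixels), "R" (3x3) and "t" (3): a world point X has camera coordinates R X + t. Camera axes: x right, y down, z forward; pixel columns grow to the right and rows downward; lengths in m; the calibration is good to about 2 mm. A picture is of the moment at which its call begins. camera_model takes no time and is no camera call.
- robot.finish_job(): hands the job in; it is judged then, once.
The state is a dict: "clock": time; "q": joint angles; "qvel": joint speeds; "effort": joint torques, N m; "tool_pos": TCP position; "tcp_rot": TCP orientation; "contact_force": force on the tool from outside, world axes, zero at the start; "wrist_torque": the same for the moment, N m; "finger_gap": finger opening in m; "gripper_force": force on a finger pad.
Only numpy, scipy, OpenCV 4.12 (cv2) and the standard library are available. Lean on these libraries where they do the work, as an engineer would, in place of code of your own. Each camera call takes 0.05 s, during which the arm holds its last target. There are 200 camera calls.

## Working session

There is one attempt and no reset: what is moved stays moved. The work goes in short steps, Python scripts to look and compute and a tool call to move; the robot and the scene stay as the last step left them, time stands still between calls to the robot, and variables do not carry over. Pictures are saved under pics/ and viewed, at most 10 in all, crops included, and the job is handed in when it is done.

Besides the shell and the picture viewer there is one more tool, called after "Emit:" by a JSON object that holds its "method" and its "body", one argument or row to a line. servo_tool: Moves the arm, as the interface text tells. Its arguments: {"type":"object","properties":{"slide":{"type":"array","items":{"type":"array","items":{"type":"number"}}},"rot":{"type":"array","items":{"type":"array","items":{"type":"number"}}},"gripper":{"type":"number"},"newtons":{"type":"number"}},"required":["slide","rot"]}

```bash
mkdir -p pics; python3 - <<'E'
from plant import robot
import cv2,numpy as np
for n in("side","top"):
    cv2.imwrite(f"pics/{n}0.png",robot.capture(n)[:,:,::-1])
    m=robot.camera_model(n);print(n,np.round(m["mtx"],1).tolist(),np.round(m["R"],3).tolist(),np.round(m["t"],3).tolist(),(-m["R"].T@m["t"]).round(3))
print(robot.read_state())
E
```

```text
side [[380.7, 0.0, 279.6], [0.0, 380.7, 207.2], [0.0, 0.0, 1.0]] [[0.822, -0.57, 0.011], [-0.325, -0.485, -0.812], [0.468, 0.664, -0.583]] [-0.435, 0.28, 0.634] [ 0.152 -0.533  0.602]
top [[415.5, 0.0, 281.6], [0.0, 415.5, 207.6], [0.0, 0.0, 1.0]] [[0.058, -0.998, 0.001], [-0.974, -0.057, -0.219], [0.219, 0.011, -0.976]] [-0.028, 0.566, 0.98] [ 0.339 -0.006  1.08 ]
{'clock': 0.1, 'q': array([ 1.03340908e+00,  2.59101286e-01,  2.08258587e-02,  1.33370424e+00,
       -1.45602046e-06,  1.41819509e+00]), 'qvel': array([ 5.37623026e-04, -3.00736806e-03,  1.54172616e-03, -2.17286240e-04,
        9.64035706e-04,  1.74122067e-05]), 'effort': array([ 5.65974478e-03, -5.56694698e+01,  3.45068872e+01,  1.17207409e-02,
       -1.06581983e-04,  1.06333442e-05]), 'tool_pos': array([0.20631813, 0.50955343, 0.23074079]), 'tcp_rot': array([-6.00622223e-01, -3.08323670e+00,  1.74981350e-03]), 'contact_force': array([0.51058398, 0.44875479, 0.58010834]), 'wrist_torque': array([ 0.02678145,  0.01714039, -0.04687661]), 'gripper_force': 0.0, 'finger_gap': 0.08540878710369017}
```

View pics/side0.png

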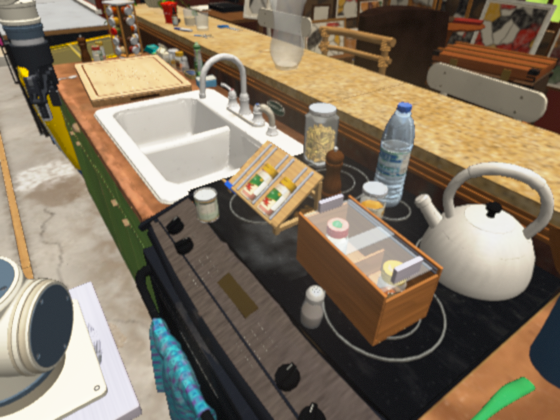

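View pics/top0.png

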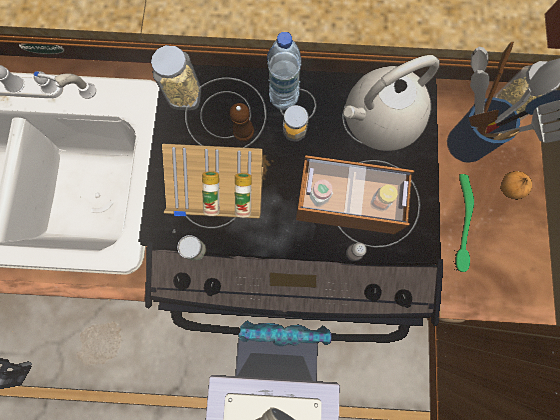

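The top view shows the red cap in the chest's left half (about 321,190), the orange cap in the right half (385,197), the lid pulls at about 310,185 and 404,194, and the rack with its free lane on the left (clip at 180,213). I'll zoom in on both pieces.

```bash
python3 - <<'E'
import cv2,numpy as np
a=cv2.imread("pics/top0.png");s=cv2.imread("pics/side0.png")
A=cv2.resize(a[140:260,150:420],None,fx=2.9,fy=2.9,interpolation=cv2.INTER_CUBIC)
S=cv2.resize(s[130:350,220:450],None,fx=2.6,fy=2.6,interpolation=cv2.INTER_CUBIC)
cv2.imwrite("pics/A.png",A);cv2.imwrite("pics/S.png",S)
E
```

```text
(no output)
```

View pics/A.png

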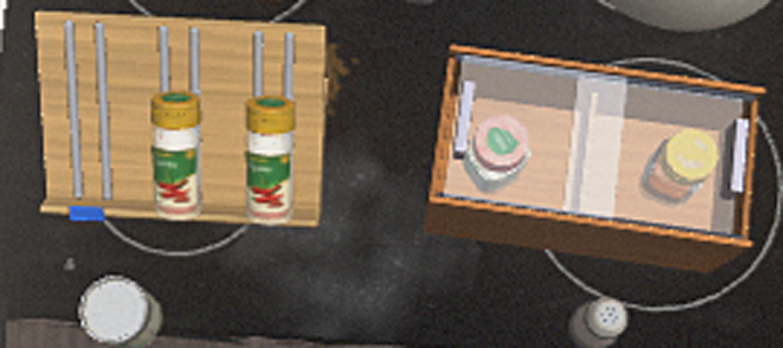

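View pics/S.png

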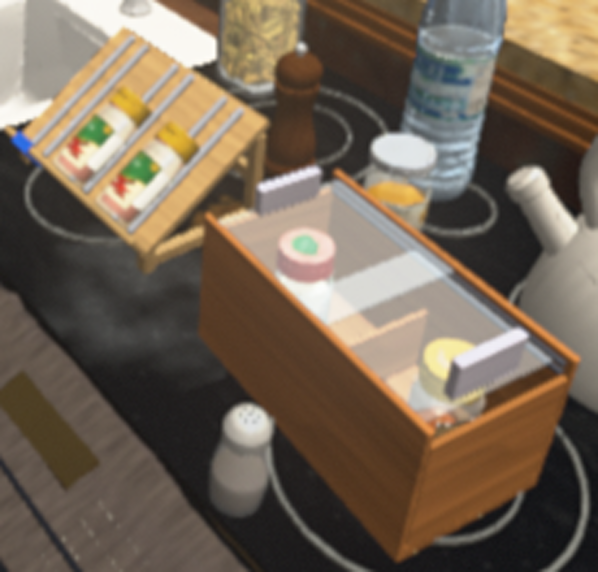

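The crops show the left rib at A(465,118), the red cap top at A(502,136), the chest top corners and the free-lane bars. Next I'll cast rays.

```bash
cat > h.py <<'E'
import numpy as np,cv2
from plant import robot
from scipy.spatial.transform import Rotation as Ro
def ray(n,u,v,z):
    m=robot.camera_model(n);d=m["R"].T@np.linalg.inv(m["mtx"])@[u,v,1];c=-m["R"].T@m["t"]
    return c+d*(z-c[2])/d[2]
def proj(n,X):
    m=robot.camera_model(n);p=m["mtx"]@(m["R"]@np.array(X)+m["t"]);return p[:2]/p[2]
def st():
    s=robot.read_state();R=Ro.from_rotvec(s["tcp_rot"]).as_matrix()
    print(round(s["clock"],2),"p",s["tool_pos"].round(4),"F",s["contact_force"].round(1),"gap",s["finger_gap"].round(4),"gf",round(s["gripper_force"],1));return s,R
def to(s,R,goal,yaw,tilt=0):
    "remaining shift and turn, in tool axes; tool y at yaw, tool z down, tilted"
    pass
E
python3 - <<'E'
from h import *
A=lambda x,y,z:ray("top",150+x/2.9,140+y/2.9,z).round(4)
S=lambda x,y,z:ray("side",220+x/2.6,130+y/2.6,z).round(4)
for k,x,y,z in[("BL",450,46,.133),("BR",765,90,.133),("FR",750,244,.133),("FL",430,200,.133),("rib1",470,81,.157),("rib2",460,155,.157),("red",502,136,.113),("org",692,148,.116),
 ("rkBL",37,12,.1246),("rkBR",327,25,.1246),("lipL",42,207,.05),("lipR",320,222,.05),("barLlo",80,197,.045),("barRlo",108,199,.045),("barLhi",70,22,.125),("barRhi",98,24,.125),("clip",87,214,.05),("cap1",182,99,.115),("cap2",271,101,.115),("tin",114,310,.072),("salt",610,315,.09)]:print(k,A(x,y,z))
print("side")
for k,x,y,z in[("chFL",208,214,.133),("chBL",337,172,.133),("chFR",430,436,.133),("chBR",578,360,.133),("rib1",319,169,.157),("rib2",258,183,.157),("red",306,245,.113),("rkBL",127,30,.1246),("rkBR",268,122,.1246),("clip",22,145,.045)]:print(k,S(x,y,z))
s,R=st();print(R.round(3))
E
```

```text
BL [ 0.6817 -0.0443  0.133 ]
BR [ 0.6588 -0.3047  0.133 ]
FR [ 0.5292 -0.2913  0.133 ]
FL [ 0.5502 -0.0342  0.133 ]
rib1 [ 0.6444 -0.0607  0.157 ]
rib2 [ 0.5826 -0.0554  0.157 ]
red [ 0.6126 -0.092   0.113 ]
org [ 0.6107 -0.2491  0.116 ]
rkBL [0.6945 0.3037 0.1246]
rkBR [0.6973 0.0593 0.1246]
lipL [0.5426 0.3017 0.05  ]
lipR [0.5435 0.0581 0.05  ]
barLlo [0.5545 0.2709 0.045 ]
barRlo [0.5542 0.2461 0.045 ]
barLhi [0.6872 0.2748 0.125 ]
barRhi [0.6868 0.2512 0.125 ]
clip [0.5387 0.2617 0.05  ]
cap1 [0.6284 0.1765 0.115 ]
cap2 [0.6311 0.1021 0.115 ]
tin [0.4538 0.2242 0.072 ]
salt [ 0.4715 -0.1884  0.09  ]
side
chFL [ 0.5529 -0.0378  0.133 ]
chBL [ 0.6804 -0.0511  0.133 ]
chFR [ 0.5273 -0.2963  0.133 ]
chBR [ 0.6589 -0.3067  0.133 ]
rib1 [ 0.6442 -0.0644  0.157 ]
rib2 [ 0.5903 -0.0523  0.157 ]
red [ 0.6099 -0.0937  0.113 ]
rkBL [0.6909 0.2885 0.1246]
rkBR [0.694  0.0548 0.1246]
clip [0.5402 0.26   0.045 ]Traceback (most recent call last):
  File "<stdin>", line 8, in <module>
  File "h.py", line 11, in st
    print(round(s["clock"],2),"p",s["tool_pos"].round(4),"F",s["contact_force"].round(1),"gap",s["finger_gap"].round(4),"gf",round(s["gripper_force"],1));return s,R
                                                                                               ^^^^^^^^^^^^^^^^^^^^^
AttributeError: 'float' object has no attribute 'round'
```

```bash
cat > h2.py <<'E'
from h import *
def st():
    s=robot.read_state();R=Ro.from_rotvec(s["tcp_rot"]).as_matrix()
    print("t",round(s["clock"],2),"p",s["tool_pos"].round(4),"F",s["contact_force"].round(1),"gap",round(s["finger_gap"],4),"q",s["q"].round(2));return s,R
def grip(yaw,a=0):
    "tool y axis along horizontal heading yaw(deg); tool z = down tilted by a(deg) toward heading yaw-90"
    y=np.array([np.cos(np.radians(yaw)),np.sin(np.radians(yaw)),0]);f=np.array([y[1],-y[0],0])
    z=f*np.sin(np.radians(a))+np.array([0,0,-np.cos(np.radians(a))]);return np.c_[np.cross(y,z),y,z]
def go(p,yaw,a=0):
    s,R=st()
    for fl in(1,-1):
        G=grip(yaw,a)@np.diag([fl,fl,1.]);r=np.degrees(Ro.from_matrix(R.T@G).as_rotvec())
        d=np.array(p)-s["tool_pos"]
        print("turn",r.round(1),"| then slide",(G.T@d*1000).round(1),"| slide in present axes",(R.T@d*1000).round(1))
E
python3 - <<'E'
from h2 import *
go((.614,-.058,.140),85.3)
go((.6113,-.093,.084),-4.7)
E
```

```text
t 0.1 p [0.2063 0.5096 0.2307] F [0.5 0.4 0.6] gap 0.0854 q [ 1.03  0.26  0.02  1.33 -0.    1.42]
turn [ -0.1  -0.  -17.3] | then slide [-452.8 -532.2   90.7] | slide in present axes [-590.9 -372.9   91.1]
turn [-0.000e+00  1.000e-01  1.627e+02] | then slide [452.8 532.2  90.7] | slide in present axes [-590.9 -372.9   91.1]
t 0.1 p [0.2063 0.5096 0.2307] F [0.5 0.4 0.6] gap 0.0854 q [ 1.03  0.26  0.02  1.33 -0.    1.42]
turn [-0.1  0.  72.7] | then slide [-567.3  453.   146.7] | slide in present axes [-601.6 -406.3  147.1]
turn [-0.000e+00 -1.000e-01 -1.073e+02] | then slide [ 567.3 -453.   146.7] | slide in present axes [-601.6 -406.3  147.1]
```

Emit:
{"method": "servo_tool", "body": {
  "slide": [
    [0,0,0],
    [0,0,0],
    [0,0,0],
    [-0.025,-0.0295,0],
    [-0.025,-0.0295,0]
  ],
  "rot": [
    [0,0,-5.8],
    [0,0,-5.8],
    [0,0,-5.7],
    [0,0,0],
    [0,0,0]
  ],
  "gripper": 0.06,
  "newtons": 40
}}

```text
clock: 0.52
tool_pos: [0.2509, 0.4468, 0.2305]
tcp_rot: [-0.123, -3.138, 0.001]
contact_force: [0.0, 0.1, 0.9]
finger_gap: 0.0601
gripper_force: 0.0
```

Emit:
{"method": "servo_tool", "body": {
  "slide": [
    [-0.025,-0.0295,0],
    [-0.025,-0.0295,0],
    [-0.025,-0.0295,0],
    [-0.025,-0.0295,0],
    [-0.025,-0.0295,0]
  ],
  "rot": [
    [0,0,0],
    [0,0,0],
    [0,0,0],
    [0,0,0],
    [0,0,0]
  ]
}}

```text
clock: 0.93
tool_pos: [0.3643, 0.2878, 0.2312]
tcp_rot: [-0.13, -3.139, 0.0]
contact_force: [0.8, 0.4, -0.5]
finger_gap: 0.0604
gripper_force: 0.0
```

Emit:
{"method": "servo_tool", "body": {
  "slide": [
    [-0.025,-0.0295,0],
    [-0.025,-0.0295,0],
    [-0.025,-0.0295,0],
    [-0.025,-0.0295,0],
    [-0.025,-0.0295,0]
  ],
  "rot": [
    [0,0,0],
    [0,0,0],
    [0,0,0],
    [0,0,0],
    [0,0,0]
  ]
}}

```text
clock: 1.35
tool_pos: [0.4767, 0.1303, 0.2311]
tcp_rot: [-0.13, -3.139, -0.0]
contact_force: [0.6, 0.4, -0.3]
finger_gap: 0.0599
gripper_force: 0.0
```

Emit:
{"method": "servo_tool", "body": {
  "slide": [
    [-0.025,-0.0295,0],
    [-0.025,-0.0295,0],
    [-0.025,-0.0295,0],
    [-0.025,-0.0295,0],
    [-0.025,-0.0295,0]
  ],
  "rot": [
    [0,0,0],
    [0,0,0],
    [0,0,0],
    [0,0,0],
    [0,0,0]
  ]
}}

```text
clock: 1.77
tool_pos: [0.5892, -0.027, 0.231]
tcp_rot: [-0.131, -3.138, -0.0]
contact_force: [0.6, 0.3, -0.1]
finger_gap: 0.0602
gripper_force: 0.0
```

Emit:
{"method": "servo_tool", "body": {
  "slide": [
    [-0.014,-0.0155,0],
    [-0.014,-0.0155,0],
    [0,0,0],
    [0,0,0]
  ],
  "rot": [
    [0,0,0],
    [0,0,0],
    [0,0,0],
    [0,0,0]
  ]
}}

```text
clock: 2.1
tool_pos: [0.6139, -0.0593, 0.2302]
tcp_rot: [-0.133, -3.137, -0.001]
contact_force: [-0.5, 0.5, 0.8]
finger_gap: 0.0599
gripper_force: 0.0
```

```bash
python3 - <<'E'
from h2 import *
go((.614,-.058,.140),85.3)
E
```

```text
t 2.1 p [ 0.6139 -0.0593  0.2302] F [-0.5  0.5  0.8] gap 0.0599 q [-0.23  0.38  0.19  1.39  0.   -0.15]
turn [ 0.  -0.1 -0.1] | then slide [ 0.   1.3 90.2] | slide in present axes [-0.1  1.2 90.2]
turn [ -0.2  -0.  179.9] | then slide [-0.  -1.3 90.2] | slide in present axes [-0.1  1.2 90.2]
```

Emit:
{"method": "servo_tool", "body": {
  "slide": [
    [0,0.0012,0.03],
    [0,0,0.03],
    [0,0,0.02],
    [0,0,0.005],
    [0,0,0]
  ],
  "rot": [
    [0,0,0],
    [0,0,0],
    [0,0,0],
    [0,0,0],
    [0,0,0]
  ]
}}

```text
clock: 2.52
tool_pos: [0.6128, -0.0561, 0.1453]
tcp_rot: [-0.128, -3.136, -0.001]
contact_force: [-0.4, 0.5, 0.7]
finger_gap: 0.0599
gripper_force: 0.0
```

Emit:
{"method": "servo_tool", "body": {
  "slide": [
    [0,0,0],
    [0,0,0],
    [0,0,0],
    [0,0,0],
    [0,0,0]
  ],
  "rot": [
    [0,0,0],
    [0,0,0],
    [0,0,0],
    [0,0,0],
    [0,0,0]
  ],
  "gripper": 0,
  "newtons": 25
}}

```text
clock: 2.93
tool_pos: [0.6144, -0.0572, 0.1475]
tcp_rot: [0.13, 3.137, -0.0]
contact_force: [-0.4, 0.2, 5.3]
finger_gap: 0.0091
gripper_force: 27.7
```

```bash
python3 - <<'E'
from h2 import *
st();a=robot.capture("side")[150:300,270:460];b=robot.capture("top")[130:250,270:430]
o=np.vstack([cv2.resize(a,(760,600))[:,:380*2]])
cv2.imwrite("pics/g1.png",np.hstack([cv2.resize(a,(400,316)),cv2.resize(b,(400,316))])[:,:,::-1])
E
```

```text
t 2.93 p [ 0.6144 -0.0572  0.1475] F [-0.4  0.2  5.3] gap 0.0091 q [-0.23  0.4   0.02  1.19  0.   -0.15]
```

View pics/g1.png

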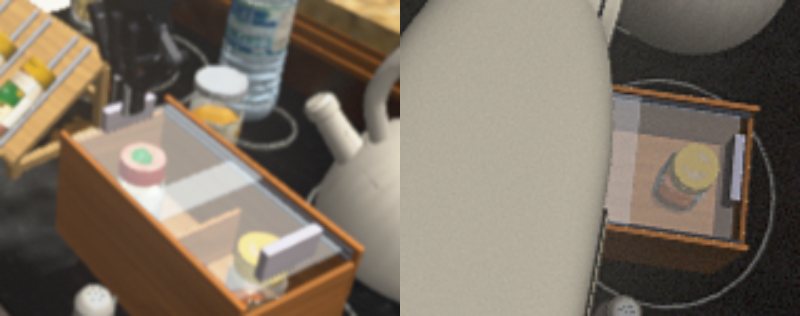

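The fingers hold the rib near (130,110) in the left half of the picture, with a 9 mm gap. They press lightly on the lid, so I'll lift 3 mm and slide.

Emit:
{"method": "servo_tool", "body": {
  "slide": [
    [0,0,-0.003],
    [0,-0.015,0],
    [0,-0.022,0],
    [0,-0.022,0],
    [0,-0.022,0]
  ],
  "rot": [
    [0,0,0],
    [0,0,0],
    [0,0,0],
    [0,0,0],
    [0,0,0]
  ]
}}

```text
clock: 3.45
tool_pos: [0.6071, -0.1381, 0.148]
tcp_rot: [-0.129, -3.137, -0.002]
contact_force: [5.5, 0.5, -10.2]
finger_gap: 0.0092
gripper_force: 26.6
```

Emit:
{"method": "servo_tool", "body": {
  "slide": [
    [0,-0.016,0],
    [0,-0.002,0],
    [0,0,0]
  ],
  "rot": [
    [0,0,0],
    [0,0,0],
    [0,0,0]
  ]
}}

```text
clock: 3.7
tool_pos: [0.6059, -0.1514, 0.148]
tcp_rot: [-0.127, -3.138, -0.017]
contact_force: [7.6, 23.0, -9.4]
finger_gap: 0.0088
gripper_force: 27.2
```

```bash
python3 - <<'E'
from h2 import *
st()
E
```

```text
t 3.7 p [ 0.6059 -0.1514  0.148 ] F [ 7.6 23.  -9.4] gap 0.0088 q [-0.38  0.42  0.05  1.2   0.01 -0.3 ]
```

Emit:
{"method": "servo_tool", "body": {
  "slide": [
    [0,0,0],
    [0,0,0],
    [0,0,0],
    [0,0,-0.02],
    [0,0,-0.04]
  ],
  "rot": [
    [0,0,0],
    [0,0,0],
    [0,0,0],
    [0,0,0],
    [0,0,0]
  ],
  "gripper": 0.065
}}

```text
clock: 4.12
tool_pos: [0.6039, -0.1557, 0.206]
tcp_rot: [-0.131, -3.131, -0.003]
contact_force: [1.1, -0.1, 0.3]
finger_gap: 0.0649
gripper_force: 0.0
```

Emit:
{"method": "servo_tool", "body": {
  "slide": [
    [0,0,-0.04],
    [0,0,0],
    [0,0,0]
  ],
  "rot": [
    [0,0,0],
    [0,0,0],
    [0,0,0]
  ]
}}

```text
clock: 4.37
tool_pos: [0.6066, -0.1566, 0.2524]
tcp_rot: [0.131, 3.134, -0.004]
contact_force: [-0.4, -0.5, -0.5]
finger_gap: 0.065
gripper_force: 0.0
```

```bash
python3 - <<'E'
from h2 import *
go((.6113,-.093,.084),-4.7)
a=robot.capture("side")[150:300,270:460]
cv2.imwrite("pics/g2.png",cv2.resize(a,(760,600),interpolation=cv2.INTER_CUBIC)[:,:,::-1])
E
```

```text
t 4.37 p [ 0.6066 -0.1566  0.2524] F [-0.4 -0.5 -0.5] gap 0.065 q [-0.39  0.39  0.26  1.44 -0.   -0.3 ]
turn [ 0.1  0.3 89.9] | then slide [ 63.8  -0.5 168.4] | slide in present axes [  1.5  64.2 168.3]
turn [ -0.3   0.1 -90.1] | then slide [-63.8   0.5 168.4] | slide in present axes [  1.5  64.2 168.3]
```

View pics/g2.png

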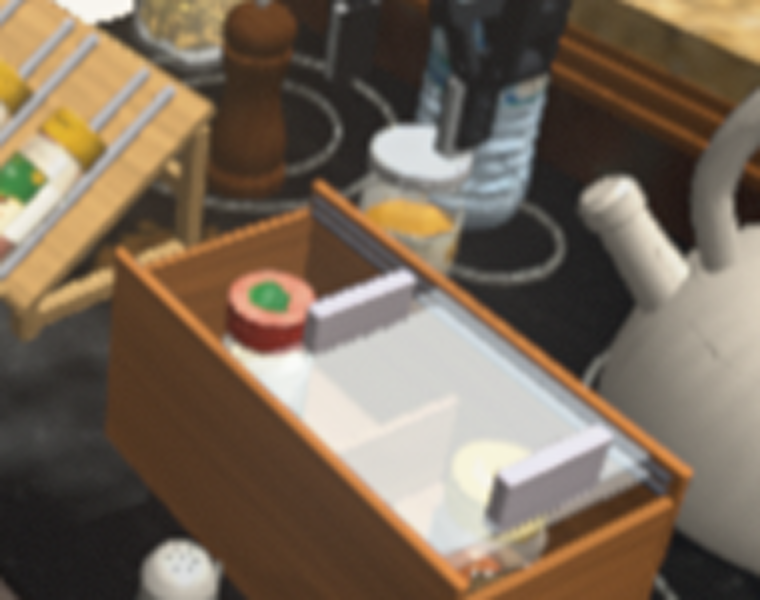

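The left lid is open (its rib is now at about 360,310), and the red cap (270,297) is fully clear.

Emit:
{"method": "servo_tool", "body": {
  "slide": [
    [0.0015,0.032,0],
    [0,0.032,0],
    [0,0,0],
    [0,0,0],
    [0,0,0]
  ],
  "rot": [
    [0,0,0],
    [0,0,0],
    [0,0,-7],
    [0,0,-7],
    [0,0,-7]
  ]
}}

```text
clock: 4.83
tool_pos: [0.609, -0.0913, 0.2478]
tcp_rot: [0.454, -3.106, -0.001]
contact_force: [1.0, -0.7, -1.0]
finger_gap: 0.0649
gripper_force: 0.0
```

Emit:
{"method": "servo_tool", "body": {
  "slide": [
    [0,0,0],
    [0,0,0],
    [0,0,0],
    [0,0,0],
    [0,0,0]
  ],
  "rot": [
    [0,0,-7],
    [0,0,-7],
    [0,0,-7],
    [0,0,-7],
    [0,0,-7]
  ]
}}

```text
clock: 5.25
tool_pos: [0.6089, -0.092, 0.2477]
tcp_rot: [1.366, -2.827, -0.002]
contact_force: [-0.0, -1.7, -0.4]
finger_gap: 0.065
gripper_force: 0.0
```

Emit:
{"method": "servo_tool", "body": {
  "slide": [
    [0,0,0],
    [0,0,0],
    [0,0,0],
    [0,0,0],
    [0,0,0]
  ],
  "rot": [
    [0,0,-7],
    [0,0,-7],
    [0,0,-7],
    [0,0,-7],
    [0,0,-6]
  ]
}}

```text
clock: 5.67
tool_pos: [0.6089, -0.0921, 0.2477]
tcp_rot: [2.133, -2.304, -0.003]
contact_force: [0.3, -1.2, 0.1]
finger_gap: 0.065
gripper_force: 0.0
```

Emit:
{"method": "servo_tool", "body": {
  "slide": [
    [0,0,0.04],
    [0,0,0.04],
    [0,0,0],
    [0,0,0]
  ],
  "rot": [
    [0,0,0],
    [0,0,0],
    [0,0,0],
    [0,0,0]
  ]
}}

```text
clock: 6.0
tool_pos: [0.6079, -0.0917, 0.1672]
tcp_rot: [2.125, -2.31, -0.008]
contact_force: [0.3, 0.5, 0.8]
finger_gap: 0.0647
gripper_force: 0.0
```

```bash
python3 - <<'E'
from h2 import *
im=robot.capture("side");h=cv2.cvtColor(im,cv2.COLOR_RGB2HSV)
m=cv2.inRange(h,(40,80,40),(85,255,255));m[:, :310]=0;m[:,370:]=0;m[:200]=0;m[250:]=0
y,x=np.nonzero(m);print(len(x),x.mean(),y.mean());c=ray("side",x.mean()+.5,y.mean()+.5,.113);print(c.round(4))
go((.6113,-.093,.084),-4.7)
E
```

```text
50 336.92 223.72
[ 0.6094 -0.0934  0.113 ]
t 6.05 p [ 0.6094 -0.0921  0.1697] F [ 0.5 -0.   1. ] gap 0.0649 q [-0.29  0.39  0.07  1.24 -0.   -1.77]
turn [ 0.000e+00 -1.000e-01  1.799e+02] | then slide [-0.8  2.  85.7] | slide in present axes [ 0.8 -2.1 85.7]
turn [ 0.1  0.  -0.1] | then slide [ 0.8 -2.  85.7] | slide in present axes [ 0.8 -2.1 85.7]
```

Emit:
{"method": "servo_tool", "body": {
  "slide": [
    [0.001,-0.001,0.03],
    [0,0,0.03],
    [0,0,0.02],
    [0,0,0.004],
    [0,0,0]
  ],
  "rot": [
    [0,0,0],
    [0,0,0],
    [0,0,0],
    [0,0,0],
    [0,0,0]
  ]
}}

```text
clock: 6.47
tool_pos: [0.6111, -0.0933, 0.0863]
tcp_rot: [-2.127, 2.311, -0.001]
contact_force: [0.0, -0.2, -0.0]
finger_gap: 0.0651
gripper_force: 0.0
```

Emit:
{"method": "servo_tool", "body": {
  "slide": [
    [0,0,0],
    [0,0,0],
    [0,0,0],
    [0,0,0],
    [0,0,0]
  ],
  "rot": [
    [0,0,0],
    [0,0,0],
    [0,0,0],
    [0,0,0],
    [0,0,0]
  ],
  "gripper": 0.02,
  "newtons": 35
}}

```text
clock: 6.88
tool_pos: [0.6114, -0.0934, 0.0882]
tcp_rot: [-2.126, 2.31, -0.005]
contact_force: [-2.8, 0.3, 6.2]
finger_gap: 0.0446
gripper_force: 33.8
```

```bash
python3 - <<'E'
from h2 import *
go((.47,.04,.084),-4.7)
E
```

```text
t 6.88 p [ 0.6114 -0.0934  0.0882] F [-2.8  0.3  6.2] gap 0.0446 q [-0.29  0.44 -0.07  1.05 -0.   -1.78]
turn [-1.0e-01  3.0e-01  1.8e+02] | then slide [ 121.3 -151.8    4.2] | slide in present axes [-121.2  152.     3.5]
turn [-0.2 -0.1 -0. ] | then slide [-121.3  151.8    4.2] | slide in present axes [-121.2  152.     3.5]
```

Emit:
{"method": "servo_tool", "body": {
  "slide": [
    [0,0,-0.015],
    [0,0,-0.035],
    [0,0,-0.035],
    [0,0,-0.035],
    [0,0,-0.03]
  ],
  "rot": [
    [0,0,0],
    [0,0,0],
    [0,0,0],
    [0,0,0],
    [0,0,0]
  ]
}}

```text
clock: 7.3
tool_pos: [0.6107, -0.093, 0.24]
tcp_rot: [-2.126, 2.31, -0.006]
contact_force: [1.2, -0.3, -2.2]
finger_gap: 0.0444
gripper_force: 34.3
```

Emit:
{"method": "servo_tool", "body": {
  "slide": [
    [-0.0165,0.02,0],
    [-0.0205,0.025,0],
    [-0.0205,0.025,0],
    [-0.0205,0.025,0],
    [-0.0205,0.0245,0]
  ],
  "rot": [
    [0,0,0],
    [0,0,0],
    [0,0,0],
    [0,0,0],
    [0,0,0]
  ]
}}

```text
clock: 7.72
tool_pos: [0.4986, 0.0158, 0.2372]
tcp_rot: [-2.126, 2.311, -0.004]
contact_force: [-0.2, 0.9, -1.2]
finger_gap: 0.0444
gripper_force: 34.3
```

Emit:
{"method": "servo_tool", "body": {
  "slide": [
    [0,0,0.03],
    [0,0,0.035],
    [0,0,0.035],
    [0,0,0.03],
    [0,0,0.01]
  ],
  "rot": [
    [0,0,0],
    [0,0,0],
    [0,0,0],
    [0,0,0],
    [0,0,0]
  ]
}}

```text
clock: 8.13
tool_pos: [0.4983, 0.0153, 0.0933]
tcp_rot: [2.127, -2.31, -0.003]
contact_force: [0.1, -0.1, -1.6]
finger_gap: 0.0445
gripper_force: 34.4
```

Emit:
{"method": "servo_tool", "body": {
  "slide": [
    [0,0,0],
    [0,0,0],
    [0,0,0]
  ],
  "rot": [
    [0,0,0],
    [0,0,0],
    [0,0,0]
  ]
}}

```text
clock: 8.38
tool_pos: [0.5008, 0.0149, 0.0973]
tcp_rot: [-2.126, 2.31, -0.004]
contact_force: [-0.3, 0.1, -0.9]
finger_gap: 0.0444
gripper_force: 34.4
```

```bash
python3 - <<'E'
from h2 import *
go((.50,.015,.072),-4.7)
im=robot.capture("side");cv2.imwrite("pics/g3.png",cv2.resize(im[120:330,200:440],(686,600))[:,:,::-1])
E
```

```text
t 8.38 p [0.5008 0.0149 0.0973] F [-0.3  0.1 -0.9] gap 0.0444 q [-0.14  0.25 -0.34  0.97 -0.   -1.63]
turn [ -0.    0.3 180. ] | then slide [ 0.1 -0.8 25.3] | slide in present axes [-0.1  0.9 25.3]
turn [-0.2 -0.  -0. ] | then slide [-0.1  0.8 25.3] | slide in present axes [-0.1  0.9 25.3]
```

View pics/g3.png

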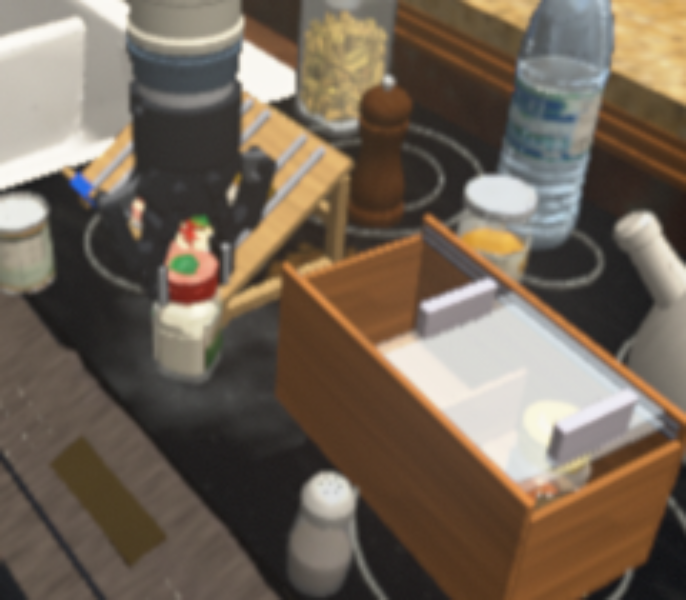

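The jar hangs upright in the fingers about 25 mm above the cooktop (base near 185,375). I'll lower it slowly.

Emit:
{"method": "servo_tool", "body": {
  "slide": [
    [0,0,0.01],
    [0,0,0.009],
    [0,0,0.002],
    [0,0,0],
    [0,0,0]
  ],
  "rot": [
    [0,0,0],
    [0,0,0],
    [0,0,0],
    [0,0,0],
    [0,0,0]
  ]
}}

```text
clock: 8.85
tool_pos: [0.4997, 0.015, 0.0746]
tcp_rot: [-2.127, 2.311, -0.0]
contact_force: [0.3, 0.5, -1.2]
finger_gap: 0.0444
gripper_force: 34.4
```

Emit:
{"method": "servo_tool", "body": {
  "slide": [
    [0,0,0.002],
    [0,0,0],
    [0,0,0]
  ],
  "rot": [
    [0,0,0],
    [0,0,0],
    [0,0,0]
  ]
}}

```text
clock: 9.1
tool_pos: [0.4996, 0.015, 0.0724]
tcp_rot: [-2.127, 2.311, -0.0]
contact_force: [0.4, 0.7, -2.1]
finger_gap: 0.0445
gripper_force: 34.4
```

Emit:
{"method": "servo_tool", "body": {
  "slide": [
    [0,0,0.002],
    [0,0,0],
    [0,0,0]
  ],
  "rot": [
    [0,0,0],
    [0,0,0],
    [0,0,0]
  ]
}}

```text
clock: 9.35
tool_pos: [0.4998, 0.015, 0.072]
tcp_rot: [-2.127, 2.311, -0.002]
contact_force: [-5.1, 0.1, 17.6]
finger_gap: 0.0447
gripper_force: 39.4
```

Emit:
{"method": "servo_tool", "body": {
  "slide": [
    [0,0,-0.001],
    [0,0,0],
    [0,0,0],
    [0,0,0],
    [0,0,0]
  ],
  "rot": [
    [0,0,0],
    [0,0,0],
    [0,0,0],
    [0,0,0],
    [0,0,0]
  ],
  "gripper": 0.08
}}

```text
clock: 9.77
tool_pos: [0.4995, 0.015, 0.0711]
tcp_rot: [2.127, -2.311, -0.0]
contact_force: [0.6, 0.3, -0.1]
finger_gap: 0.0801
gripper_force: 0.0
```

Emit:
{"method": "servo_tool", "body": {
  "slide": [
    [0,0,0],
    [0,0,-0.03],
    [0,0,-0.04],
    [0,0,-0.04],
    [0,0,0]
  ],
  "rot": [
    [0,0,0],
    [0,0,0],
    [0,0,0],
    [0,0,0],
    [0,0,0]
  ]
}}

```text
clock: 10.18
tool_pos: [0.5022, 0.0147, 0.1881]
tcp_rot: [-2.123, 2.307, -0.012]
contact_force: [0.0, -0.2, 0.0]
finger_gap: 0.0803
gripper_force: 0.0
```

```bash
python3 - <<'E'
from h2 import *
im=robot.capture("side");h=cv2.cvtColor(im,cv2.COLOR_RGB2HSV)
cu,cv=proj("side",(.5,.015,.097)).astype(int);print(cu,cv)
m=cv2.inRange(h,(40,80,40),(85,255,255));k=np.zeros_like(m);k[cv-9:cv+10,cu-12:cu+13]=1;m*=k
y,x=np.nonzero(m);print(len(x),ray("side",x.mean()+.5,y.mean()+.5,.097).round(4) if len(x) else 0)
a=60;A=np.radians(a)
j=np.array([.5,.015,.055]);f=np.array([np.sin(A),0,-np.cos(A)])
go(j+f*.019-f*.1,90,a)
E
```

```text
264 221
45 [0.4975 0.0155 0.097 ]
t 10.23 p [0.5014 0.0148 0.185 ] F [ 0.4 -0.4 -2. ] gap 0.0801 q [-0.14  0.19 -0.19  1.18 -0.   -1.63]
turn [ 44.  -47.9  76.9] | then slide [113.3   0.2 -17.2] | slide in present axes [ 5.7 72.  89. ]
turn [ 48.9  44.9 -85.2] | then slide [-113.3   -0.2  -17.2] | slide in present axes [ 5.7 72.  89. ]
```

Emit:
{"method": "servo_tool", "body": {
  "slide": [
    [0,0,0],
    [0,0,0],
    [0,0,0],
    [0,0,0],
    [0,0,0]
  ],
  "rot": [
    [0,0,7.1],
    [0,0,7.1],
    [0,0,7.1],
    [0,0,7.1],
    [0,0,7.1]
  ]
}}

```text
clock: 10.65
tool_pos: [0.4991, 0.0151, 0.1803]
tcp_rot: [1.312, -2.853, -0.001]
contact_force: [-0.2, 0.7, -0.2]
finger_gap: 0.0801
gripper_force: 0.0
```

Emit:
{"method": "servo_tool", "body": {
  "slide": [
    [0,0,0],
    [0,0,0],
    [0,0,0],
    [0,0,0],
    [0,0,0]
  ],
  "rot": [
    [0,0,7.1],
    [0,0,7.1],
    [0,0,7.1],
    [0,0,7.1],
    [0,0,7.1]
  ]
}}

```text
clock: 11.07
tool_pos: [0.4991, 0.0151, 0.1802]
tcp_rot: [0.38, -3.117, -0.001]
contact_force: [-0.1, 0.2, 0.4]
finger_gap: 0.0799
gripper_force: 0.0
```

Emit:
{"method": "servo_tool", "body": {
  "slide": [
    [0,0,0],
    [0,0,0],
    [0.03,0,0],
    [0,0,0],
    [0,0,0]
  ],
  "rot": [
    [0,0,7.1],
    [0,0,7.1],
    [0,0,0],
    [0,-6,0],
    [0,-6,0]
  ]
}}

```text
clock: 11.48
tool_pos: [0.4695, 0.015, 0.1801]
tcp_rot: [-0.001, 2.93, 0.0]
contact_force: [-0.4, -0.0, -0.4]
finger_gap: 0.0803
gripper_force: 0.0
```

Emit:
{"method": "servo_tool", "body": {
  "slide": [
    [0,0,0],
    [0,0,0],
    [0,0,0],
    [0,0,0],
    [0,0,0]
  ],
  "rot": [
    [0,-6,0],
    [0,-6,0],
    [0,-6,0],
    [0,-6,0],
    [0,-6,0]
  ]
}}

```text
clock: 11.9
tool_pos: [0.4687, 0.0153, 0.1813]
tcp_rot: [-0.002, 2.403, 0.0]
contact_force: [1.4, -0.2, 0.0]
finger_gap: 0.0798
gripper_force: 0.0
```

Emit:
{"method": "servo_tool", "body": {
  "slide": [
    [0,0,0],
    [0,0,0],
    [0,0,0],
    [0,0,0],
    [0,0,0]
  ],
  "rot": [
    [0,-6,0],
    [0,-6,0],
    [0,-6,0],
    [0,0,0],
    [0,0,0]
  ]
}}

```text
clock: 12.32
tool_pos: [0.488, 0.0132, 0.2217]
tcp_rot: [-0.002, 2.145, 0.004]
contact_force: [0.1, -1.0, 0.9]
finger_gap: 0.0799
gripper_force: 0.0
```

```bash
python3 - <<'E'
from h2 import *
a=60;A=np.radians(a)
j=np.array([.499,.015,.055]);f=np.array([np.sin(A),0,-np.cos(A)])
go(j+f*.019-f*.1,90,a)
go(j+f*.019,90,a)
E
```

```text
t 12.32 p [0.488  0.0132 0.2217] F [ 0.1 -1.   0.9] gap 0.0799 q [-0.3  -0.3  -1.04 -0.15  0.26 -0.17]
turn [ 0.2 -2.9 -0. ] | then slide [138.9   1.8  11.8] | slide in present axes [138.1   1.8  18.8]
turn [ -4.5  -0.4 179.9] | then slide [-138.9   -1.8   11.8] | slide in present axes [138.1   1.8  18.8]
t 12.32 p [0.488  0.0132 0.2217] F [ 0.1 -1.   0.9] gap 0.0799 q [-0.3  -0.3  -1.04 -0.15  0.26 -0.17]
turn [ 0.2 -2.9 -0. ] | then slide [138.9   1.8 111.8] | slide in present axes [133.1   1.4 118.7]
turn [ -4.5  -0.4 179.9] | then slide [-138.9   -1.8  111.8] | slide in present axes [133.1   1.4 118.7]
```

The elbow limit (q3 = -1.04) blocks a 60° tilt at this radius. I'll fit the planar kinematics to find a workable tilt.

```bash
python3 - <<'E'
import numpy as np
from scipy.optimize import least_squares
D=np.array([[.2591,.0208,1.3337,.5500,.2307],[.38,.19,1.39,.6168,.2302],[.40,.02,1.19,.617,.1475],[.39,.26,1.44,.6265,.2524],[.44,-.07,1.05,.6185,.0882],[.25,-.34,.97,.501,.0973],[.19,-.19,1.18,.5016,.185],[.42,.05,1.20,.6245,.148]])
def fk(p,q2,q3,q4):
    A,B,C,H,L=p;f=q2-q3+q4
    # forearm pitch below horizontal = q2-q3
    return C+A*np.sin(q2)+B*np.cos(q2-q3)+L*np.cos(f),H+A*np.cos(q2)-B*np.sin(q2-q3)-L*np.sin(f)
def res(p):
    r,z=fk(p,*D[:,:3].T);return np.r_[r-D[:,3],z-D[:,4],.05*(p-[.4,.4,.05,.2,.25])*.1]
s=least_squares(res,[.4,.4,.05,.2,.25]);p=s.x;print(p.round(3),np.abs(s.fun).max().round(4))
def ik(r,z,a):
    f=np.pi/2-np.radians(a);h=least_squares(lambda q:[*(np.array(fk(p,q[0],q[1],f-q[0]+q[1]))-[r,z])],[.2,-.2]);q=h.x
    return q[0],q[1],f-q[0]+q[1],h.cost
print("check blocked pose",[round(float(v),3) for v in fk(p,-.3,-1.04,-.15)])
for a in(35,40,45,50,55,60):
  A=np.radians(a)
  for R in(.46,.5,.52,.55,.58):
    o=[]
    for back in(0,.09):
        q=ik(R+(.019-back)*np.sin(A),.055-(.019-back)*np.cos(A),a);o+=[round(float(v),2) for v in q[:3]]+[q[3]>1e-6]
    print(a,R,o)
E
```

```text
[ 0.583  0.418 -0.003  0.556  0.789] 0.0068
check blocked pose [0.789, 0.392]
35 0.46 [0.16, -1.57, -0.77, np.True_, -0.68, -1.32, 0.32, np.False_]
35 0.5 [0.44, -1.57, -1.05, np.True_, -0.47, -1.33, 0.11, np.False_]
35 0.52 [0.56, -1.57, -1.17, np.True_, -0.38, -1.32, 0.02, np.False_]
35 0.55 [0.47, -1.48, -0.99, np.False_, -0.27, -1.3, -0.07, np.False_]
35 0.58 [0.38, -1.37, -0.79, np.False_, -0.18, -1.27, -0.12, np.False_]
40 0.46 [-0.34, -1.57, -0.35, np.True_, -0.15, -1.73, -0.7, np.False_]
40 0.5 [0.09, -1.57, -0.79, np.True_, -0.4, -1.53, -0.26, np.False_]
40 0.52 [0.31, -1.57, -1.0, np.True_, -0.19, -1.57, -0.51, np.True_]
40 0.55 [0.58, -1.57, -1.28, np.True_, 0.0, -1.57, -0.7, np.True_]
40 0.58 [0.78, -1.57, -1.48, np.True_, 0.19, -1.57, -0.89, np.True_]
45 0.46 [-1.08, -1.57, 0.29, np.True_, -0.58, -1.72, -0.35, np.False_]
45 0.5 [-0.76, -1.57, -0.03, np.True_, -0.77, -1.57, -0.01, np.True_]
45 0.52 [-0.46, -1.57, -0.33, np.True_, -0.67, -1.57, -0.12, np.True_]
45 0.55 [0.19, -1.57, -0.98, np.True_, -0.47, -1.57, -0.31, np.True_]
45 0.58 [0.72, -1.57, -1.51, np.True_, -0.2
[... 366 characters left out ...]
ue_]
55 0.46 [-1.58, -1.71, 0.49, np.False_, -0.95, -1.93, -0.37, np.False_]
55 0.5 [-2.0, -1.57, 1.04, np.True_, -1.1, -1.81, -0.09, np.False_]
55 0.52 [-2.07, -1.57, 1.11, np.True_, -1.98, -1.42, 1.17, np.False_]
55 0.55 [-2.22, -1.57, 1.26, np.True_, -1.62, -1.57, 0.66, np.True_]
55 0.58 [-2.46, -1.57, 1.5, np.True_, -1.63, -1.57, 0.67, np.True_]
60 0.46 [-1.45, -1.91, 0.06, np.False_, -1.07, -2.06, -0.46, np.False_]
60 0.5 [-1.68, -1.8, 0.4, np.False_, -1.18, -1.96, -0.26, np.False_]
60 0.52 [-2.64, -1.4, 1.76, np.False_, -1.25, -1.91, -0.13, np.False_]
60 0.55 [-2.36, -1.57, 1.32, np.True_, -1.4, -1.82, 0.11, np.False_]
60 0.58 [-2.51, -1.57, 1.47, np.True_, -1.67, -1.7, 0.5, np.False_]
```

```bash
cat > kin.py <<'E'
import numpy as np
from scipy.optimize import least_squares
from scipy.spatial.transform import Rotation as Ro
D=[[1.0334,.2591,.0208,1.3337,0,.2063,.5096,.2307],[-.23,.38,.19,1.39,0,.6139,-.0593,.2302],[-.23,.40,.02,1.19,0,.6144,-.0572,.1475],[-.39,.39,.26,1.44,0,.6066,-.1566,.2524],[-.29,.39,.07,1.24,0,.6094,-.0921,.1697],[-.29,.44,-.07,1.05,0,.6114,-.0934,.0882],[-.14,.25,-.34,.97,0,.5008,.0149,.0973],[-.14,.19,-.19,1.18,0,.5014,.0148,.185],[-.38,.42,.05,1.20,.01,.6059,-.1514,.148],[-.3,-.3,-1.04,-.15,.26,.488,.0132,.2217]]
def fk(p,q):
    A,B,C,H,L,d,E,M=p;g=q[1]-q[2];f=g+q[3]
    v=np.array([C+A*np.sin(q[1])+B*np.cos(g)+E*np.sin(g),d,H+A*np.cos(q[1])-B*np.sin(g)+E*np.cos(g)])
    v=v+Ro.from_euler("y",f).apply(np.r_[M,0,0]+Ro.from_euler("z",q[4]).apply([L,0,0]))
    return Ro.from_euler("z",q[0]).apply(v)
p0=np.array([.35,.3,.0,.2,.2,.085,0,.1])
def fit(D):
    D=np.array(D)
    s=least_squares(lambda p:np.r_[np.ravel([fk(p,r[:5])-r[5:] for r in D]),.01*(p-p0)],p0)
    return s.x,s.fun
E
python3 - <<'E'
from kin import *
from h2 import robot
s=robot.read_state();D[-1]=[*s["q"][:5],*s["tool_pos"]]
p,f=fit(D);print(p.round(3));print((f[:len(D)*3].reshape(-1,3)*1000).round(1).tolist())
E
```

```text
[ 0.588  0.412 -0.014  0.141  0.292  0.084  0.026  0.114]
[[-0.8, -0.2, 0.7], [-0.8, 2.2, -1.5], [-3.4, 0.6, 0.4], [0.6, -1.9, -1.2], [2.5, -2.6, 4.2], [0.5, -1.3, 0.4], [-0.8, -0.3, -0.1], [-0.5, -0.3, -1.2], [2.0, 2.4, -0.8], [0.4, -0.2, -0.8]]
```

```bash
cat >> kin.py <<'E'
P=[.588,.412,-.014,.141,.292,.084,.026,.114]
lo=[-3.04,-.91,-1.0,-1.92,-1.52];hi=[3.04,1.82,1.36,1.95,1.45]
def ik(pos,a,az=0):
    A=np.radians(a);t=np.array([np.sin(A)*np.cos(az),np.sin(A)*np.sin(az),-np.cos(A)])
    def r(q):
        d=Ro.from_euler("ZYZ",[q[0],q[1]-q[2]+q[3],q[4]]).apply([1,0,0])
        return np.r_[fk(P,q)-pos,.3*(d-t)]
    b=None
    for g in([-.2,0,-.5,.5,0],[0,.3,-.8,.3,0],[-.3,-.3,-.9,0,.2]):
        s=least_squares(r,g,bounds=(lo,hi))
        if b is None or s.cost<b.cost:b=s
    return b.x,(2*b.cost)**.5*1000
E
python3 - <<'E'
from kin import *
for X,Y in((.5,.015),(.53,.015),(.5,-.03),(.46,.12),(.57,.015)):
  for a in(20,30,35,40,45,50,55,60):
    A=np.radians(a);f=np.array([np.sin(A),0,-np.cos(A)]);o=[]
    for s in(.019,-.071):
        q,e=ik(np.array([X,Y,.055])+f*s,a);o+=[round(e,1)]
    print(X,Y,a,o,q.round(2))
print("rack")
c=np.array([.543,.2605,.053])+.055*np.array([.819,0,.574])
for b in(-40,-30,-20,-10,0,10):
    A=np.radians(b);f=np.array([np.sin(A),0,-np.cos(A)]);
    print(b,[round(ik(c+f*.019+[0,0,h],b)[1],1) for h in(0,.1)],ik(c+f*.019,b)[0].round(2))
E
```

```text
0.5 0.015 20 [np.float64(0.0), np.float64(0.0)] [-0.19 -0.01 -0.65  0.59  0.06]
0.5 0.015 30 [np.float64(0.0), np.float64(0.0)] [-0.22 -0.1  -0.83  0.32  0.11]
0.5 0.015 35 [np.float64(0.0), np.float64(0.0)] [-0.24 -0.13 -0.93  0.17  0.14]
0.5 0.015 40 [np.float64(12.9), np.float64(6.8)] [-0.26 -0.15 -1.    0.06  0.16]
0.5 0.015 45 [np.float64(32.9), np.float64(31.2)] [-0.27 -0.16 -1.    0.05  0.18]
0.5 0.015 50 [np.float64(52.9), np.float64(55.7)] [-0.28 -0.17 -1.    0.04  0.2 ]
0.5 0.015 55 [np.float64(72.9), np.float64(80.1)] [-0.29 -0.18 -1.    0.03  0.22]
0.5 0.015 60 [np.float64(92.9), np.float64(104.4)] [-0.31 -0.18 -1.    0.02  0.25]
0.53 0.015 20 [np.float64(0.0), np.float64(0.0)] [-0.17  0.05 -0.59  0.59  0.06]
0.53 0.015 30 [np.float64(0.0), np.float64(0.0)] [-0.2  -0.04 -0.79  0.31  0.1 ]
0.53 0.015 35 [np.float64(0.0), np.float64(0.0)] [-0.22 -0.07 -0.88  0.16  0.12]
0.53 0.015 40 [np.float64(0.0), np.float64(0.0)] [-0.24 -0.09 -0.98 -0.01  0.15]
0.53 0.015 45 [np.float64(18.7), np.float64(20.3)] [-0.24 -0.09 -1.   -0.05  0.17]
0.53 0.015 50 [np.float64(38.7), np.float64
[... 1868 characters left out ...]
at64(4.5)] [-0.22 -0.01 -1.   -0.18  0.15]
0.57 0.015 50 [np.float64(18.4), np.float64(29.2)] [-0.22 -0.01 -1.   -0.2   0.16]
0.57 0.015 55 [np.float64(38.2), np.float64(53.8)] [-0.23 -0.01 -1.   -0.22  0.17]
0.57 0.015 60 [np.float64(57.8), np.float64(78.4)] [-0.23 -0.   -1.   -0.25  0.18]
rack
-40 [np.float64(4.0), np.float64(40.5)] [0.22 0.96 0.66 1.95 0.14]
-30 [np.float64(0.0), np.float64(0.0)] [0.24 0.84 0.5  1.74 0.12]
-20 [np.float64(0.0), np.float64(0.0)] [0.25 0.72 0.32 1.51 0.08]
-10 [np.float64(0.0), np.float64(0.0)] [0.27 0.6  0.14 1.28 0.05]
0 [np.float64(0.0), np.float64(0.0)] [ 0.29  0.5  -0.03  1.04  0.  ]
10 [np.float64(0.0), np.float64(0.0)] [ 0.31  0.41 -0.19  0.8  -0.05]
```

Emit:
{"method": "servo_tool", "body": {
  "slide": [
    [0,0,0],
    [0,0,0],
    [0,0,0],
    [0,0,0],
    [0,0,0]
  ],
  "rot": [
    [0,5.5,0],
    [0,5.5,0],
    [0,5.5,0],
    [0,5.5,0],
    [0,0,0]
  ]
}}

```text
clock: 12.73
tool_pos: [0.4899, 0.0131, 0.223]
tcp_rot: [-0.005, 2.531, 0.004]
contact_force: [0.8, -0.8, 0.7]
finger_gap: 0.0799
gripper_force: 0.0
```

```bash
python3 - <<'E'
from h2 import *
a=35;A=np.radians(a)
j=np.array([.499,.015,.060]);f=np.array([np.sin(A),0,-np.cos(A)])
go(j+f*.019-f*.09,90,a)
im=robot.capture("side");h=cv2.cvtColor(im,cv2.COLOR_RGB2HSV)
cu,cv=proj("side",(.5,.015,.097)).astype(int)
m=cv2.inRange(h,(40,80,40),(85,255,255));k=np.zeros_like(m);k[cv-9:cv+10,cu-12:cu+13]=1;m*=k
y,x=np.nonzero(m);print(len(x),ray("side",x.mean()+.5,y.mean()+.5,.097).round(4))
E
```

```text
t 12.73 p [0.4899 0.0131 0.223 ] F [ 0.8 -0.8  0.7] gap 0.0799 q [-0.23 -0.2  -0.67  0.51  0.13 -0.19]
turn [ 0.2 -0.   0.2] | then slide [86.   1.9 67.8] | slide in present axes [86.   1.8 67.8]
turn [   0.     0.4 -179.8] | then slide [-86.   -1.9  67.8] | slide in present axes [86.   1.8 67.8]
44 [0.4977 0.0153 0.097 ]
```

Emit:
{"method": "servo_tool", "body": {
  "slide": [
    [0.03,0.0018,0],
    [0.03,0,0],
    [0.026,0,0],
    [0,0,0.034],
    [0,0,0.034]
  ],
  "rot": [
    [0,0,0],
    [0,0,0],
    [0,0,0],
    [0,0,0],
    [0,0,0]
  ]
}}

```text
clock: 13.2
tool_pos: [0.4559, 0.0154, 0.1175]
tcp_rot: [-0.004, 2.518, 0.002]
contact_force: [1.5, -0.8, 0.3]
finger_gap: 0.0802
gripper_force: 0.0
```

Emit:
{"method": "servo_tool", "body": {
  "slide": [
    [0,0,0],
    [0,0,0.025],
    [0,0,0.02],
    [0,0,0],
    [0,0,0]
  ],
  "rot": [
    [0,0,0],
    [0,0,0],
    [0,0,0],
    [0,0,0],
    [0,0,0]
  ]
}}

```text
clock: 13.62
tool_pos: [0.4819, 0.0158, 0.0789]
tcp_rot: [-0.004, 2.528, 0.006]
contact_force: [-0.5, 0.5, 0.1]
finger_gap: 0.0803
gripper_force: 0.0
```

```bash
python3 - <<'E'
from h2 import *
a=35;A=np.radians(a)
j=np.array([.499,.015,.060]);f=np.array([np.sin(A),0,-np.cos(A)])
go(j+f*.019,90,a)
im=robot.capture("side");cv2.imwrite("pics/g4.png",cv2.resize(im[120:300,180:380],(660,594))[:,:,::-1])
E
```

```text
t 13.62 p [0.4819 0.0158 0.0789] F [-0.5  0.5  0.1] gap 0.0803 q [-0.22 -0.02 -0.97  0.01  0.13 -0.19]
turn [0.3 0.2 0.1] | then slide [-3.1 -0.8 44.3] | slide in present axes [-3.  -1.1 44.3]
turn [  -0.2    0.5 -179.9] | then slide [ 3.1  0.8 44.3] | slide in present axes [-3.  -1.1 44.3]
```

View pics/g4.png

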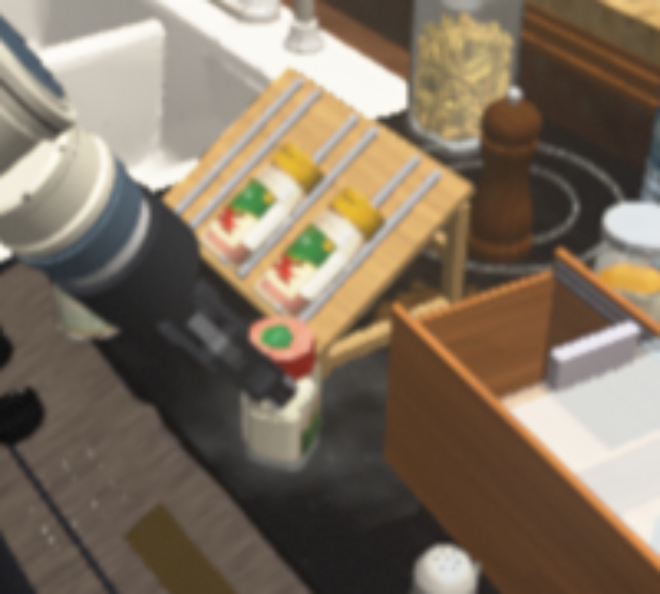

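The tool comes in at 35°, with the fingers straddling the jar (cap at 283,345). I'll go the rest of the way and grip.

Emit:
{"method": "servo_tool", "body": {
  "slide": [
    [-0.003,-0.001,0.012],
    [0,0,0.014],
    [0,0,0.012],
    [0,0,0.006],
    [0,0,0]
  ],
  "rot": [
    [0,0,0],
    [0,0,0],
    [0,0,0],
    [0,0,0],
    [0,0,0]
  ]
}}

```text
clock: 14.08
tool_pos: [0.5116, 0.0145, 0.0466]
tcp_rot: [-0.004, 2.525, 0.004]
contact_force: [-0.5, -0.3, 0.7]
finger_gap: 0.0798
gripper_force: 0.0
```

Emit:
{"method": "servo_tool", "body": {
  "slide": [
    [0,0,0],
    [0,0,0],
    [0,0,0],
    [0,0,0],
    [0,0,0]
  ],
  "rot": [
    [0,0,0],
    [0,0,0],
    [0,0,0],
    [0,0,0],
    [0,0,0]
  ],
  "gripper": 0.02,
  "newtons": 40
}}

```text
clock: 14.5
tool_pos: [0.5122, 0.0145, 0.0478]
tcp_rot: [-0.005, 2.522, 0.004]
contact_force: [-2.8, 0.2, 7.2]
finger_gap: 0.0514
gripper_force: 40.6
```

Emit:
{"method": "servo_tool", "body": {
  "slide": [
    [0,0,0],
    [0,0,0]
  ],
  "rot": [
    [0,0,0],
    [0,0,0]
  ]
}}

```text
clock: 14.67
tool_pos: [0.5122, 0.0145, 0.0478]
tcp_rot: [-0.005, 2.522, 0.004]
contact_force: [-3.2, 0.9, 6.2]
finger_gap: 0.0514
gripper_force: 40.6
```

```bash
python3 - <<'E'
from h2 import *
st()
E
```

```text
t 14.67 p [0.5122 0.0145 0.0478] F [-3.2  0.9  6.2] gap 0.0514 q [-0.21  0.1  -0.98 -0.12  0.12 -0.17]
```

A 51 mm gap on a 47 mm jar suggests the finger linkage is pinching the cap rim. I'll open and regrip 15 mm higher, nearer the fingertips.

Emit:
{"method": "servo_tool", "body": {
  "slide": [
    [0,0,0],
    [0,0,0],
    [0,0,0],
    [0,0,0],
    [-0.0086,0,-0.018]
  ],
  "rot": [
    [0,0,0],
    [0,0,0],
    [0,0,0],
    [0,0,0],
    [0,0,0]
  ],
  "gripper": 0.08
}}

```text
clock: 15.08
tool_pos: [0.5072, 0.0146, 0.0634]
tcp_rot: [-0.003, 2.53, 0.005]
contact_force: [-0.8, -0.2, -0.7]
finger_gap: 0.0801
gripper_force: 0.0
```

Emit:
{"method": "servo_tool", "body": {
  "slide": [
    [0,0,0],
    [0,0,0],
    [0,0,0]
  ],
  "rot": [
    [0,0,0],
    [0,0,0],
    [0,0,0]
  ]
}}

```text
clock: 15.33
tool_pos: [0.5086, 0.0144, 0.0661]
tcp_rot: [-0.004, 2.524, 0.004]
contact_force: [-0.6, 0.1, 0.0]
finger_gap: 0.08
gripper_force: 0.0
```

```bash
cat >> h2.py <<'E'
def patch(X):
    im=robot.capture("side");h=cv2.cvtColor(im,cv2.COLOR_RGB2HSV)
    cu,cv=proj("side",X).astype(int)
    m=cv2.inRange(h,(40,80,40),(85,255,255));k=np.zeros_like(m);k[cv-8:cv+9,cu-12:cu+13]=1;m*=k
    y,x=np.nonzero(m);print(len(x),ray("side",x.mean()+.5,y.mean()+.5,X[2]).round(4) if len(x) else 0)
E
python3 - <<'E'
from h2 import *
st();patch((.499,.015,.097))
E
```

```text
t 15.33 p [0.5086 0.0144 0.0661] F [-0.6  0.1  0. ] gap 0.08 q [-0.21  0.05 -0.95 -0.04  0.13 -0.17]
7 [0.505  0.0092 0.097 ]
```

Emit:
{"method": "servo_tool", "body": {
  "slide": [
    [0,0,0],
    [0,0,0],
    [0,0,0],
    [0,0,0],
    [0,0,0]
  ],
  "rot": [
    [0,0,0],
    [0,0,0],
    [0,0,0],
    [0,0,0],
    [0,0,0]
  ],
  "gripper": 0.02,
  "newtons": 40
}}

```text
clock: 15.8
tool_pos: [0.5089, 0.0145, 0.0664]
tcp_rot: [-0.005, 2.524, 0.005]
contact_force: [-2.3, 0.1, 5.2]
finger_gap: 0.0491
gripper_force: 40.0
```

Emit:
{"method": "servo_tool", "body": {
  "slide": [
    [0,0,0],
    [0,0,0]
  ],
  "rot": [
    [0,0,0],
    [0,0,0]
  ]
}}

```text
clock: 15.97
tool_pos: [0.5088, 0.0145, 0.0664]
tcp_rot: [-0.005, 2.524, 0.005]
contact_force: [-1.2, 1.6, 4.2]
finger_gap: 0.0492
gripper_force: 40.0
```

```bash
python3 - <<'E'
from h2 import *
st();patch((.499,.015,.097))
im=robot.capture("side");cv2.imwrite("pics/g5.png",cv2.resize(im[180:280,210:310],(600,600),interpolation=cv2.INTER_CUBIC)[:,:,::-1])
E
```

```text
t 15.97 p [0.5088 0.0145 0.0664] F [-1.2  1.6  4.2] gap 0.0492 q [-0.21  0.05 -0.95 -0.04  0.13 -0.17]
13 [0.5054 0.0099 0.097 ]
```

View pics/g5.png

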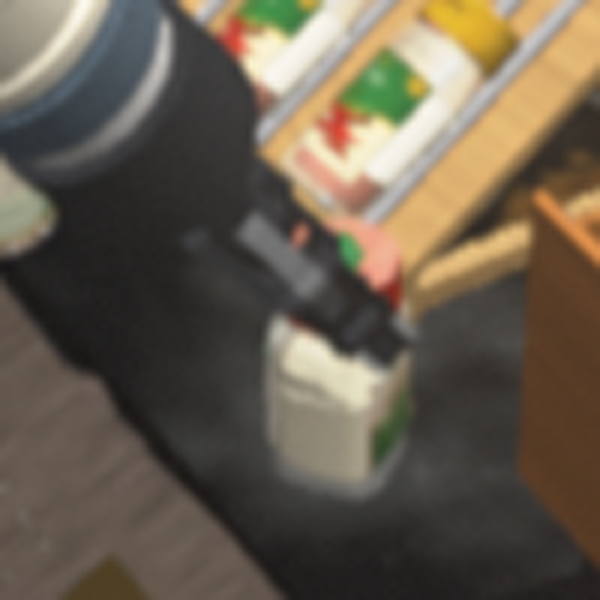

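The jar is upright, and the fingers hold it across the neck at about (370,310). I'll lift it and check the grip.

Emit:
{"method": "servo_tool", "body": {
  "slide": [
    [-0.006,0,-0.0085],
    [-0.012,0,-0.017],
    [-0.0215,0,-0.0307],
    [-0.0215,0,-0.0307],
    [-0.0215,0,-0.0307]
  ],
  "rot": [
    [0,0,0],
    [0,0,0],
    [0,0,0],
    [0,0,0],
    [0,0,0]
  ]
}}

```text
clock: 16.48
tool_pos: [0.5067, 0.0143, 0.2107]
tcp_rot: [-0.004, 2.527, 0.005]
contact_force: [2.1, -0.2, -1.0]
finger_gap: 0.0489
gripper_force: 41.0
```

Emit:
{"method": "servo_tool", "body": {
  "slide": [
    [0,0,0],
    [0,0.02,0],
    [0,0.03,0],
    [0,0.03,0],
    [0,0.03,0]
  ],
  "rot": [
    [0,0,0],
    [0,0,0],
    [0,0,0],
    [0,0,0],
    [0,0,0]
  ]
}}

```text
clock: 16.9
tool_pos: [0.5069, 0.1249, 0.2094]
tcp_rot: [-0.003, 2.525, 0.004]
contact_force: [-0.0, -0.7, -1.6]
finger_gap: 0.0489
gripper_force: 41.0
```

Emit:
{"method": "servo_tool", "body": {
  "slide": [
    [0,0.03,0],
    [0,0.03,0],
    [0,0.03,0],
    [0,0.026,0],
    [0,0.02,0]
  ],
  "rot": [
    [0,0,0],
    [0,0,0],
    [0,0,0],
    [0,0,0],
    [0,0,0]
  ]
}}

```text
clock: 17.32
tool_pos: [0.5063, 0.2622, 0.2093]
tcp_rot: [-0.006, 2.526, 0.004]
contact_force: [0.4, 0.3, -1.2]
finger_gap: 0.049
gripper_force: 41.0
```

Emit:
{"method": "servo_tool", "body": {
  "slide": [
    [-0.0165,0,0.0115],
    [-0.0165,0,0.0115],
    [0,0,0],
    [0,0,0],
    [0,0,0]
  ],
  "rot": [
    [0,0,0],
    [0,0,0],
    [0,3,0],
    [0,5,0],
    [0,6,0]
  ]
}}

```text
clock: 17.73
tool_pos: [0.5455, 0.2603, 0.2095]
tcp_rot: [-0.006, 2.775, 0.004]
contact_force: [0.7, 0.6, -2.5]
finger_gap: 0.0489
gripper_force: 40.9
```

Emit:
{"method": "servo_tool", "body": {
  "slide": [
    [0,0,0],
    [0,0,0],
    [0,0,0],
    [0,0,0],
    [0,0,0]
  ],
  "rot": [
    [0,6,0],
    [0,6,0],
    [0,6,0],
    [0,6,0],
    [0,6,0]
  ]
}}

```text
clock: 18.15
tool_pos: [0.5473, 0.2603, 0.2105]
tcp_rot: [0.006, -2.986, -0.003]
contact_force: [2.3, 0.3, -1.7]
finger_gap: 0.049
gripper_force: 40.9
```

Emit:
{"method": "servo_tool", "body": {
  "slide": [
    [0,0,0],
    [0,0,0],
    [0,0,0],
    [0,0,0],
    [0,0,0]
  ],
  "rot": [
    [0,6,0],
    [0,5,0],
    [0,0,0],
    [0,0,0],
    [0,0,0]
  ]
}}

```text
clock: 18.57
tool_pos: [0.5471, 0.2604, 0.2101]
tcp_rot: [0.006, -2.801, -0.002]
contact_force: [-0.9, -1.0, -1.0]
finger_gap: 0.0492
gripper_force: 41.0
```

```bash
python3 - <<'E'
from h2 import *
go((.582,.2605,.13),90,-20)
for n in("side","top"):cv2.imwrite(f"pics/h_{n}.png",robot.capture(n)[:,:,::-1])
a=cv2.imread("pics/h_side.png")[90:240,180:340];b=cv2.imread("pics/h_top.png")[120:270,140:300]
cv2.imwrite("pics/h.png",np.hstack([cv2.resize(x,(400,375),interpolation=cv2.INTER_CUBIC) for x in(a,b)]))
E
```

```text
t 18.57 p [0.5471 0.2604 0.2101] F [-0.9 -1.  -1. ] gap 0.0492 q [0.26 0.59 0.45 1.75 0.09 0.24]
turn [0.  0.5 0.3] | then slide [-60.2   0.1  63.4] | slide in present axes [-59.7  -0.2  63.8]
turn [  -0.7    0.  -179.7] | then slide [60.2 -0.1 63.4] | slide in present axes [-59.7  -0.2  63.8]
```

View pics/h.png

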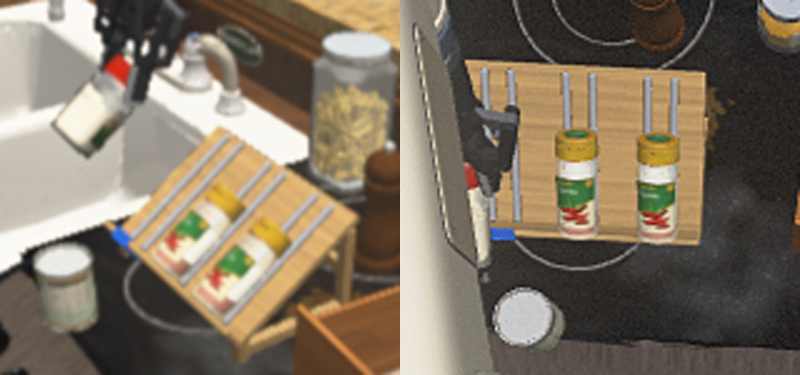

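The jar is held tilted over the free lane, with its cap at (118,70) and base at (80,130) in the left crop. I'll compare this with the predicted projection to see whether it slipped.

```bash
python3 - <<'E'
from h2 import *
b=np.array([.5471-.0597,.2604,.2101-.0305])
for t in(30,35,40,45,50):
    ax=np.array([np.cos(np.radians(t)),0,np.sin(np.radians(t))])
    B=proj("side",b);C=proj("side",b+.0865*ax);print(t,"base",((B-[180,90])*2.5).round(0),"capmid",((C-[180,90])*2.5).round(0),np.degrees(np.arctan2(B[1]-C[1],C[0]-B[0])).round(1))
im=cv2.imread("pics/h_side.png");h=cv2.cvtColor(im,cv2.COLOR_BGR2HSV)
m=cv2.inRange(h,(0,130,80),(9,255,255))|cv2.inRange(h,(170,130,80),(180,255,255));m[140:]=0;m[:,:205]=0;m[:,250:]=0
n,l,s,c=cv2.connectedComponentsWithStats(m);print([(s[i].tolist(),((c[i]-[180,90])*2.5).round(0)) for i in range(1,n) if s[i][4]>5])
g=cv2.cvtColor(im,cv2.COLOR_BGR2GRAY)
y,x=np.nonzero(m);r=cv2.resize(im[108:158,195:245],None,fx=11,fy=11,interpolation=cv2.INTER_CUBIC);cv2.imwrite("pics/k.png",r)
E
```

```text
30 base [ 64. 139.] capmid [129.  80.] 42.2
35 base [ 64. 139.] capmid [125.  75.] 46.4
40 base [ 64. 139.] capmid [120.  70.] 50.7
45 base [ 64. 139.] capmid [115.  66.] 55.0
50 base [ 64. 139.] capmid [109.  62.] 59.3
[([221, 111, 11, 13, 78], array([117.,  67.]))]
```

```bash
python3 - <<'E'
from h2 import *
im=cv2.imread("pics/h_side.png");o=cv2.imread("pics/side0.png")
d=cv2.absdiff(im,o).max(2);v=cv2.cvtColor(im,cv2.COLOR_BGR2HSV)[:,:,2]
for y in range(106,160,2):
    print(y,"".join("#" if d[y,x]>25 and v[y,x]>70 else ("k" if d[y,x]>25 else ".") for x in range(190,250)))
E
```

```text
106 ..............................#kkkkkkkkk####kkk###kkkkkkkkkk
108 ...............................##kkkkkkk#..#kk##.#kkkk###kkk
110 ...............................##kkkkk##...#kk#..#kkk#..#kkk
112 ..............................##kkk######..#kk###kkkk###kkk#
114 ..............................##k#########.#kkkkkkkkkkkkkk##
116 .............................################kkkkkkkkkk####.
118 ..............................###############kkkkkk#........
120 ...........................#......###########kkkkk##........
122 ...................................#########kkkkk##.........
124 ........................###.........########kkkkk#..........
126 .......................######.....####...##kkkkk##..........
128 .....................######...#############kkkkk#...........
130 .................##............#################............
132 ...............####................##########...............
134 ..............###...........###....#####.##.................
136 .............##......##########..#########..................
138 ...........##..###############.#########....................
140 ..........###.##############..#########.....................
142 ............###.###########.###kkkk##.......................
144 ..............###.#######.###kkkk##.........................
146 ................####.#..###kkkk##...........................
148 ..................##########kk##............................
150 ....................##########..............................
152 .......................####.................................
154 ............................................................
156 ............................................................
158 ............................................................
```

```bash
cat >> h2.py <<'E'
def rayy(n,u,v,y):
    m=robot.camera_model(n);d=m["R"].T@np.linalg.inv(m["mtx"])@[u,v,1];c=-m["R"].T@m["t"]
    return c+d*(y-c[1])/d[1]
E
python3 - <<'E'
from h2 import *
y=.2604
L=[rayy("side",u,v,y) for u,v in((200.5,140.5),(219.5,116.5),(220,150.5),(234.5,132.5),(210,145.5))]
print(np.array(L).round(4))
for a,b in((0,1),(2,3)):
    d=L[b]-L[a];print(np.degrees(np.arctan2(d[2],d[0])).round(1))
# seated neighbours in the side view for calibration: lane-line ends of the free lane
im=cv2.imread("pics/h_side.png");h=cv2.cvtColor(im,cv2.COLOR_BGR2HSV)
for n in("side","top"):
    im=cv2.imread(f"pics/{n}0.png");h=cv2.cvtColor(im,cv2.COLOR_BGR2HSV);m=cv2.inRange(h,(105,150,80),(125,255,255));m[:150]=0;m[240:]=0;m[:,:150]=0;m[:,260:]=0
    k,l,s,c=cv2.connectedComponentsWithStats(m);i=1+s[1:,4].argmax();print(n,s[i],c[i].round(1),ray(n,*(c[i]+.5),.048).round(4))
E
```

```text
[[0.476  0.2604 0.1963]
 [0.5313 0.2604 0.2445]
 [0.5247 0.2604 0.1557]
 [0.569  0.2604 0.1936]
 [0.4991 0.2604 0.1767]]
41.1
40.6
side [224 181   8   8  33] [227.6 184.6] [0.539  0.2593 0.048 ]
top [174 211  12   5  52] [179.1 213.3] [0.539  0.2633 0.048 ]
```

Emit:
{"method": "servo_tool", "body": {
  "slide": [
    [0,0,0],
    [0,0,0],
    [0,0,0]
  ],
  "rot": [
    [0,2.5,0],
    [0,2.5,0],
    [0,0,0]
  ]
}}

```text
clock: 18.92
tool_pos: [0.5468, 0.2603, 0.2111]
tcp_rot: [0.006, -2.712, -0.002]
contact_force: [1.2, 1.3, -1.2]
finger_gap: 0.0488
gripper_force: 41.0
```

```bash
python3 - <<'E'
from h2 import *
go((.572,.261,.127),90,-24.5)
go((.594,.261,.081),90,-24.5)
E
```

```text
t 18.92 p [0.5468 0.2603 0.2111] F [ 1.2  1.3 -1.2] gap 0.0488 q [0.25 0.66 0.53 1.87 0.11 0.23]
turn [ 0.  -0.1  0.3] | then slide [-57.9   0.7  66.1] | slide in present axes [-58.    0.4  65.9]
turn [   0.2    0.  -179.7] | then slide [57.9 -0.7 66.1] | slide in present axes [-58.    0.4  65.9]
t 18.92 p [0.5468 0.2603 0.2111] F [ 1.2  1.3 -1.2] gap 0.0488 q [0.25 0.66 0.53 1.87 0.11 0.23]
turn [ 0.  -0.1  0.3] | then slide [-96.9   0.7  98.8] | slide in present axes [-97.2   0.3  98.6]
turn [   0.2    0.  -179.7] | then slide [96.9 -0.7 98.8] | slide in present axes [-97.2   0.3  98.6]
```

Emit:
{"method": "servo_tool", "body": {
  "slide": [
    [-0.0145,0.0005,0.0165],
    [-0.0145,0,0.0165],
    [-0.0145,0,0.0165],
    [-0.0145,0,0.0165],
    [0,0,0]
  ],
  "rot": [
    [0,0,0],
    [0,0,0],
    [0,0,0],
    [0,0,0],
    [0,0,0]
  ]
}}

```text
clock: 19.33
tool_pos: [0.5716, 0.2608, 0.1236]
tcp_rot: [0.006, -2.71, -0.0]
contact_force: [-0.2, -0.6, -2.5]
finger_gap: 0.0485
gripper_force: 41.0
```

Emit:
{"method": "servo_tool", "body": {
  "slide": [
    [0,0,0],
    [0,0,0]
  ],
  "rot": [
    [0,0,0],
    [0,0,0]
  ]
}}

```text
clock: 19.5
tool_pos: [0.572, 0.2613, 0.1285]
tcp_rot: [0.007, -2.714, -0.002]
contact_force: [0.8, -0.2, -0.8]
finger_gap: 0.0489
gripper_force: 41.0
```

```bash
python3 - <<'E'
from h2 import *
st()
im=robot.capture("side")[:,:,::-1];cv2.imwrite("pics/h2.png",im);o=cv2.imread("pics/side0.png")
d=cv2.absdiff(im,o).max(2);v=cv2.cvtColor(im,cv2.COLOR_BGR2HSV);r=((v[:,:,0]<9)|(v[:,:,0]>170))&(v[:,:,1]>130)
for y in range(128,196,2):
    print(y,"".join("." if d[y,x]<=25 else "r" if r[y,x] and v[y,x,2]>80 else "#" if v[y,x,2]>70 else "k" for x in range(205,275)))
E
```

```text
t 19.5 p [0.572  0.2613 0.1285] F [ 0.8 -0.2 -0.8] gap 0.0489 q [0.25 0.72 0.46 1.72 0.1  0.22]
128 .........................#kkk#kkkkkkkkkkkkkkkkkkkkkkkkkkkk###k##......
130 .........................#kkkkkkkk#kkkkkkkkk#kkk#kkkkkkkkkkkkk#.......
132 ...........................#kkkkkk#kkkkkkkk#######kkkkkkkkkk##........
134 ...........................#kkkkkkkkk####kkk######kkkkkkkkk##.........
136 ............................##kkkkk##...#kkkk##kkkkkkkkkkk##..........
138 ...........................###kkkk##....#kkk#.##kk####kkk##...........
140 ...........................##kk#rrr#....#kk####kkk####kk##............
142 ..........................##krrrrrrrr#..#kkkkkkkkkk#kkk#..............
144 .........................###rrrrrrrrrrr.##kkkkkkkkkkkk#...............
146 ...........................###rrrrrrrr#.##kkkkk#######................
148 ......................###......##rrrrr#.#kkkkk#.......................
150 ...............................####rr#.##kkkk#........................
152 .................##.######.#########..##kkkkk#........................
154 ...............##.#######
[... 845 characters left out ...]
.........................
178 ..................###kk...............................................
180 ......................................................................
182 ......................................................................
184 ......................................................................
186 ......................................................................
188 ......................................................................
190 ......................................................................
192 ......................................................................
194 ......................................................................
```

```bash
python3 - <<'E'
from h2 import *
y=.2613
L=[rayy("side",u,v,y) for u,v in((212.5,164.5),(230.5,144.5),(230.5,174.5),(242.5,162.5),(220.8,170))]
print(np.array(L).round(4))
for a,b in((0,1),(2,3)):
    d=L[b]-L[a];print(np.degrees(np.arctan2(d[2],d[0])).round(1))
go((.594,.261,.081),90,-24.5)
# red-cap seated check: neighbour lying jar bases for offset check
print(proj("side",(.543,.2613,.053)))
E
```

```text
[[0.5008 0.2613 0.1224]
 [0.5559 0.2613 0.1635]
 [0.5495 0.2613 0.0768]
 [0.5879 0.2613 0.1015]
 [0.5225 0.2613 0.0993]]
36.8
32.8
t 19.55 p [0.5722 0.2613 0.1287] F [ 0.1  0.3 -1.2] gap 0.0488 q [0.25 0.72 0.46 1.72 0.1  0.22]
turn [0.  0.  0.3] | then slide [-39.6  -0.3  34.4] | slide in present axes [-39.6  -0.6  34.4]
turn [-1.000e-01  1.000e-01 -1.797e+02] | then slide [39.6  0.3 34.4] | slide in present axes [-39.6  -0.6  34.4]
[228.93118165 182.75293711]
```

The jar now lies at the 35° slope angle, about 49 mm above its seat and 10 mm up the slope. I'll lower it along the slope normal.

Emit:
{"method": "servo_tool", "body": {
  "slide": [
    [-0.013,0,0.0076],
    [-0.013,0,0.0076],
    [-0.0086,0,0.0051],
    [0,0,0],
    [0,0,0]
  ],
  "rot": [
    [0,0,0],
    [0,0,0],
    [0,0,0],
    [0,0,0],
    [0,0,0]
  ]
}}

```text
clock: 19.97
tool_pos: [0.5988, 0.2608, 0.0937]
tcp_rot: [0.005, -2.718, -0.003]
contact_force: [11.8, -0.8, 11.6]
finger_gap: 0.0488
gripper_force: 43.3
```

Emit:
{"method": "servo_tool", "body": {
  "slide": [
    [-0.0034,0,0.002],
    [0,0,0],
    [0,0,0]
  ],
  "rot": [
    [0,0,0],
    [0,0,0],
    [0,0,0]
  ]
}}

```text
clock: 20.22
tool_pos: [0.6012, 0.2608, 0.0911]
tcp_rot: [0.005, -2.719, -0.003]
contact_force: [12.5, -0.3, 14.2]
finger_gap: 0.0493
gripper_force: 42.5
```

Emit:
{"method": "servo_tool", "body": {
  "slide": [
    [-0.0026,0,0.0015],
    [0,0,0],
    [0,0,0]
  ],
  "rot": [
    [0,0,0],
    [0,0,0],
    [0,0,0]
  ]
}}

```text
clock: 20.47
tool_pos: [0.6028, 0.2608, 0.0891]
tcp_rot: [0.005, -2.72, -0.003]
contact_force: [12.7, -1.4, 15.1]
finger_gap: 0.0489
gripper_force: 42.4
```

```bash
python3 - <<'E'
from h2 import *
s,R=st();print(s["wrist_torque"].round(2))
im=robot.capture("side")[:,:,::-1];cv2.imwrite("pics/h3.png",im);o=cv2.imread("pics/side0.png")
d=cv2.absdiff(im,o).max(2);v=cv2.cvtColor(im,cv2.COLOR_BGR2HSV);r=((v[:,:,0]<9)|(v[:,:,0]>170))&(v[:,:,1]>130);b=(abs(v[:,:,0].astype(int)-115)<10)&(v[:,:,1]>150)
for y in range(140,204,2):
    print(y,"".join("B" if b[y,x] and v[y,x,2]>80 else "." if d[y,x]<=25 else "r" if r[y,x] and v[y,x,2]>80 else "#" if v[y,x,2]>70 else "k" for x in range(205,280)))
print(proj("side",(.543,.261,.053)),proj("side",(.5531,.261,.0597)))
E
```

```text
t 20.47 p [0.6028 0.2608 0.0891] F [12.7 -1.4 15.1] gap 0.0489 q [0.24 0.79 0.5  1.69 0.1  0.21]
[-0.34 -1.29  0.21]
140 ...................................##kkkkkkkkkkkkkkkkkkkkkkkk##kkkkkk#####.
142 ....................................###kkkkkkkkkkkkkkkkkk##kkkkkkkkkkkkk#..
144 ......................................#kkkkkkkkk###kkk######kkkkkkkkkk##...
146 ......................................##kkkkkk##..##kkkk#kkkkkkkkkkkk##....
148 ......................................###kkk##.....#kk####kkkkkkkkkk##.....
150 ......................................##kkkkk#.....#kk####kkk###kkk##......
152 .....................................##kkkkrrrrrr###kk###kkk####kk##.......
154 ....................................###k#rrrrrrrrrr#kkkkkkkkk##kk##........
156 .........................................##rrrrrr####kkkkkk#######.........
158 ..................................##......##.rrrr####kkkk##................
160 ..............................########....#####r####kkkk##.................
162 ...........................########################kkkk##..................
164 ...................
[... 932 characters left out ...]
....
188 ........................B..................................................
190 ...........................................................................
192 ...........................................................................
194 ...........................................................................
196 ...........................................................................
198 ...........................................................................
200 ...........................................................................
202 ...........................................................................
[228.98455895 182.80192796] [232.11580126 179.60036269]
```

The base pushed against the lip too early: the force points mostly up the slope and the jar pivoted flatter. I'll back off along the normal, move up the slope and measure again.

Emit:
{"method": "servo_tool", "body": {
  "slide": [
    [0.01,0,-0.006],
    [0.0116,0,-0.0067],
    [-0.006,0,-0.01],
    [0,0,0],
    [0,0,0]
  ],
  "rot": [
    [0,0,0],
    [0,0,0],
    [0,0,0],
    [0,0,0],
    [0,0,0]
  ]
}}

```text
clock: 20.93
tool_pos: [0.5948, 0.2611, 0.1143]
tcp_rot: [0.006, -2.711, -0.002]
contact_force: [0.1, 0.2, -1.8]
finger_gap: 0.0485
gripper_force: 41.3
```

```bash
cat >> h2.py <<'E'
def sil(y0,y1,x0,x1,step=2):
    im=robot.capture("side")[:,:,::-1];o=cv2.imread("pics/side0.png")
    d=cv2.absdiff(im,o).max(2);v=cv2.cvtColor(im,cv2.COLOR_BGR2HSV);r=((v[:,:,0]<9)|(v[:,:,0]>170))&(v[:,:,1]>130);b=(abs(v[:,:,0].astype(int)-115)<10)&(v[:,:,1]>150)
    for y in range(y0,y1,step):
        print(y,"".join("B" if b[y,x] and v[y,x,2]>80 else "." if d[y,x]<=20 else "r" if r[y,x] and v[y,x,2]>80 else "#" if v[y,x,2]>70 else "k" for x in range(x0,x1)))
E
python3 - <<'E'
from h2 import *
st();sil(140,190,210,275)
E
```

```text
t 20.93 p [0.5948 0.2611 0.1143] F [ 0.1  0.2 -1.8] gap 0.0485 q [0.24 0.77 0.52 1.74 0.1  0.21]
140 ..............................###kkkk##....#kkk###kkkkkkkkkkk#...
142 ..............................##kkkk###....#kk##.#kkk####kk###...
144 .............................##kkkrrrrrr#..#kkk##kkk####kk###....
146 ............................####rrrrrrrrrr##kkkkkkkkkkkkk###.....
148 .............................####rrrrrrrrr.##kkkkkk########......
150 ..................................##rrrrr####kkkk##....##........
152 ........................####.....#####rr####kkkk##...............
154 ......................#########..##########kkkk###...............
156 ....................###################.###kkkk##................
158 ..................####################.###kkkk##.................
160 ...............######################.#########..................
162 ...........########################.#########....................
164 .........########################.######.........................
166 ..........####################..######...........................
168 ..........#####..###################.............................
170 ............#####......#####kk####...............................
172 ..............############kkk###.................................
174 ...............##########k###....................................
176 .................##########......................................
178 .....................##..........................................
180 .................................................................
182 ................BBB..............................................
184 ..............BBBBBBB............................................
186 ................BBBBB............................................
188 ...................B.............................................
```

```bash
python3 - <<'E'
from h2 import *
y=.2611
L=[rayy("side",u,v,y) for u,v in((219.5,164.5),(238.5,146.5),(237.5,176.5),(250.5,164.5),(228,171))]
print(np.array(L).round(4))
for a,b in((0,1),(2,3)):
    d=L[b]-L[a];print(np.degrees(np.arctan2(d[2],d[0])).round(1))
# rack slope line calibration in the side view: right-edge ends of the free-lane bars
o=cv2.imread("pics/side0.png")
# crop S coordinates of free-lane bar ends (45,140)->(130,35) and (58,158)->(148,48) from the early picture
for n,(x,yy),(X,YY),yl in(("L",(45,143),(130,35),.274),("R",(62,155),(147,48),.248)):
    a=rayy("side",220+x/2.6,130+yy/2.6,yl);b=rayy("side",220+X/2.6,130+YY/2.6,yl);print(n,a.round(4),b.round(4),np.degrees(np.arctan2(b[2]-a[2],b[0]-a[0])).round(1))
for xx,yc in((176,.18),(270,.102)):print(rayy("top",150+xx/2.9,140+(212 if yc>.15 else 218)/2.9,yc).round(4))
E
```

```text
[[0.5201 0.2611 0.1165]
 [0.5785 0.2611 0.1517]
 [0.5701 0.2611 0.0637]
 [0.6123 0.2611 0.0879]
 [0.5429 0.2611 0.0898]]
31.1
29.7
L [0.5746 0.274  0.028 ] [0.6851 0.274  0.1261] 41.6
R [0.5804 0.248  0.0245] [0.6895 0.248  0.1205] 41.3
[0.5403 0.18   0.0733]
[0.5446 0.102  0.0493]
```

```bash
python3 - <<'E'
from h2 import *
ax=np.array([.819,0,.574])
for n,sh,k in(("side",(220,130),2.6),("top",(150,140),2.9)):
  for y in(.1805,.1005):
    b=np.array([.634-.0896,y,.0508])
    print(n,y,"base",((proj(n,b)-sh)*k).round(0),"cap top",((proj(n,b+.106*ax)-sh)*k).round(0))
  print(n,"lip foot L/R",[((proj(n,(.634-.075,.1805+s*.123,.03))-sh)*k).round(0) for s in(1,-1)],"board top",[((proj(n,(.634+.060,.1805+s*.123,.1246))-sh)*k).round(0) for s in(1,-1)])
im=cv2.imread("pics/side0.png");h=cv2.cvtColor(im,cv2.COLOR_BGR2HSV)
m=cv2.inRange(h,(18,150,100),(32,255,255));m[:150]=0;m[215:]=0;m[:,:240]=0;m[:,300:]=0
k,l,s,c=cv2.connectedComponentsWithStats(m);print([(s[i].tolist(),((c[i]-[220,130])*2.6).round(0)) for i in range(1,k) if s[i][4]>20])
st()
print(((proj("side",(.5948,.2611,.1143)))).round(1),"tcp px")
E
```

```text
side 0.1805 base [ 64. 175.] cap top [137.  97.]
side 0.1005 base [107. 215.] cap top [184. 132.]
side lip foot L/R [array([ 19., 134.]), array([146., 250.])] board top [array([122.,  24.]), array([266., 121.])]
top 0.1805 base [180. 213.] cap top [178.  97.]
top 0.1005 base [272. 218.] cap top [273. 102.]
top lip foot L/R [array([ 48., 194.]), array([323., 209.])] board top [array([37., 13.]), array([329.,  29.])]
[([262, 163, 15, 14, 103], array([129., 103.])), ([280, 177, 16, 15, 118], array([177., 138.]))]
t 20.98 p [0.5944 0.2611 0.114 ] F [ 0.9 -1.1 -1.8] gap 0.0492 q [0.24 0.77 0.52 1.74 0.1  0.21]
[244.6 157.6] tcp px
```

Emit:
{"method": "servo_tool", "body": {
  "slide": [
    [0,0,0],
    [0,0,0],
    [-0.013,0,0.0076],
    [0,0,0],
    [0,0,0]
  ],
  "rot": [
    [0,-2.2,0],
    [0,-2.2,0],
    [0,0,0],
    [0,0,0],
    [0,0,0]
  ]
}}

```text
clock: 21.4
tool_pos: [0.6037, 0.2609, 0.1018]
tcp_rot: [0.006, -2.785, -0.001]
contact_force: [-0.1, 0.3, -1.6]
finger_gap: 0.0487
gripper_force: 41.3
```

Emit:
{"method": "servo_tool", "body": {
  "slide": [
    [-0.0026,0,0.0015],
    [0,0,0],
    [0,0,0]
  ],
  "rot": [
    [0,0,0],
    [0,0,0],
    [0,0,0]
  ]
}}

```text
clock: 21.65
tool_pos: [0.6061, 0.2611, 0.1006]
tcp_rot: [0.006, -2.787, -0.002]
contact_force: [-0.1, 0.7, -1.2]
finger_gap: 0.0489
gripper_force: 41.3
```

```bash
python3 - <<'E'
from h2 import *
s,R=st();print(s["wrist_torque"].round(2));sil(144,190,215,275)
E
```

```text
t 21.65 p [0.6061 0.2611 0.1006] F [-0.1  0.7 -1.2] gap 0.0489 q [0.24 0.74 0.45 1.62 0.08 0.22]
[ 0.03 -0.47 -0.01]
144 ............................###kkkk##....#kk#.##kkkkkkkkk##.
146 ............................##kkkk###....#kk###kkk####kk##..
148 ...........................##kk#rrrrrr#.#kkkk#kkkk###kk##...
150 ...........................###rrrrrrrrrr##kkkkkkkkkkkk###...
152 ..........................######rrrrrrr####kkkkk#######.....
154 .........................#......##rrrrr####kkkk##...........
156 .......................##.......####rr####kkkk##............
158 .....................######..#.###########kkk##.............
160 ...................######################kkkk##.............
162 .................#######################kkkk##..............
164 .............#######################.########...............
166 ............############################....................
168 ..........##.##################.######......................
170 .........####..###......#############.......................
172 ..........#####.......#############.........................
174 ...........######...########k####...........................
176 ............#############kkk###.............................
178 ................#########k###...............................
180 ..................#########.................................
182 ...........BBB......##......................................
184 ..........BBBBBB............................................
186 ...........BBBBB............................................
188 ..............B.............................................
```

Emit:
{"method": "servo_tool", "body": {
  "slide": [
    [-0.0026,0,0.0015],
    [0,0,0],
    [0,0,0]
  ],
  "rot": [
    [0,0,0],
    [0,0,0],
    [0,0,0]
  ]
}}

```text
clock: 21.95
tool_pos: [0.6079, 0.2612, 0.0987]
tcp_rot: [0.006, -2.788, -0.002]
contact_force: [0.2, 0.4, -0.4]
finger_gap: 0.0487
gripper_force: 41.3
```

Emit:
{"method": "servo_tool", "body": {
  "slide": [
    [-0.0026,0,0.0015],
    [0,0,0],
    [0,0,0]
  ],
  "rot": [
    [0,0,0],
    [0,0,0],
    [0,0,0]
  ]
}}

```text
clock: 22.2
tool_pos: [0.6098, 0.2612, 0.0963]
tcp_rot: [0.006, -2.788, -0.002]
contact_force: [-0.2, -1.2, -0.9]
finger_gap: 0.049
gripper_force: 41.3
```

Emit:
{"method": "servo_tool", "body": {
  "slide": [
    [-0.0017,0,0.001],
    [0,0,0],
    [0,0,0]
  ],
  "rot": [
    [0,0,0],
    [0,0,0],
    [0,0,0]
  ]
}}

```text
clock: 22.45
tool_pos: [0.6111, 0.2612, 0.095]
tcp_rot: [0.006, -2.788, -0.002]
contact_force: [-0.3, 0.3, -1.2]
finger_gap: 0.0488
gripper_force: 41.3
```

Emit:
{"method": "servo_tool", "body": {
  "slide": [
    [-0.0017,0,0.001],
    [0,0,0],
    [0,0,0]
  ],
  "rot": [
    [0,0,0],
    [0,0,0],
    [0,0,0]
  ]
}}

```text
clock: 22.7
tool_pos: [0.6119, 0.2616, 0.0944]
tcp_rot: [0.006, -2.788, -0.003]
contact_force: [-2.2, 1.4, 5.5]
finger_gap: 0.0485
gripper_force: 41.8
```

Emit:
{"method": "servo_tool", "body": {
  "slide": [
    [-0.0017,0,0.001],
    [0,0,0],
    [0,0,0]
  ],
  "rot": [
    [0,0,0],
    [0,0,0],
    [0,0,0]
  ]
}}

```text
clock: 22.95
tool_pos: [0.6126, 0.2618, 0.0941]
tcp_rot: [0.006, -2.788, -0.003]
contact_force: [-6.1, 2.1, 13.6]
finger_gap: 0.049
gripper_force: 42.2
```

Emit:
{"method": "servo_tool", "body": {
  "slide": [
    [-0.0017,0,0.001],
    [0,0,0],
    [0,0,0]
  ],
  "rot": [
    [0,0,0],
    [0,0,0],
    [0,0,0]
  ]
}}

```text
clock: 23.2
tool_pos: [0.6137, 0.2623, 0.0934]
tcp_rot: [0.007, -2.788, -0.005]
contact_force: [-6.7, 4.0, 17.6]
finger_gap: 0.0488
gripper_force: 38.1
```

```bash
python3 - <<'E'
from h2 import *
s,R=st();print(s["wrist_torque"].round(2));sil(150,196,215,280)
E
```

```text
t 23.2 p [0.6137 0.2623 0.0934] F [-6.7  4.  17.6] gap 0.0488 q [0.24 0.76 0.47 1.62 0.09 0.22]
[ 0.62  2.4  -0.26]
150 .............................###k#rrrrrrr###kkk#kkkk###kk###.....
152 .............................####rrrrrrrrr##kkkkkkkkkkkkk##......
154 ..................................#rrrrrrr###kkkkk#######........
156 ..................................####rrr####kkkk##..............
158 ........................#####.....#####r####kkkk##...............
160 ......................######################kkk##................
162 ....................###################.###kkkk##................
164 .................##########################kkk##.................
166 ..............#.##############################...................
168 ...........##############################........................
170 ...........###.###......######.#########.........................
172 ............####......######.#########...........................
174 .............#####..######.#########.............................
176 ..............###.######.##kkk###................................
178 .................#########kk###..................................
180 ...................##########....................................
182 ...........BBB.......######......................................
184 .........BBBBBBB.................................................
186 ...........BBBBB.................................................
188 ..............B..................................................
190 .................................................................
192 .................................................................
194 .................................................................
```

The force now points cleanly along the slope normal, so the jar is on the bars. I'll ease off slightly and slide down toward the lip.

Emit:
{"method": "servo_tool", "body": {
  "slide": [
    [0.0019,0.001,-0.0013],
    [0,0,0],
    [0,0,0]
  ],
  "rot": [
    [0,0,0],
    [0,0,0],
    [0,0,0]
  ]
}}

```text
clock: 23.5
tool_pos: [0.6132, 0.2627, 0.0935]
tcp_rot: [0.006, -2.789, -0.003]
contact_force: [-3.2, 2.0, 11.2]
finger_gap: 0.0485
gripper_force: 41.1
```

Emit:
{"method": "servo_tool", "body": {
  "slide": [
    [0.0028,0,0.0041],
    [0.0028,0,0.0041],
    [0.0017,0,0.0025],
    [0,0,0],
    [0,0,0]
  ],
  "rot": [
    [0,0,0],
    [0,0,0],
    [0,0,0],
    [0,0,0],
    [0,0,0]
  ]
}}

```text
clock: 23.92
tool_pos: [0.6032, 0.2639, 0.0864]
tcp_rot: [0.007, -2.791, -0.007]
contact_force: [-0.5, 7.3, 11.1]
finger_gap: 0.0485
gripper_force: 42.1
```

Emit:
{"method": "servo_tool", "body": {
  "slide": [
    [0.0017,0,0.0025],
    [0,0,0],
    [0,0,0]
  ],
  "rot": [
    [0,0,0],
    [0,0,0],
    [0,0,0]
  ]
}}

```text
clock: 24.17
tool_pos: [0.6032, 0.2641, 0.0861]
tcp_rot: [0.007, -2.797, -0.009]
contact_force: [9.2, 8.8, 18.8]
finger_gap: 0.0486
gripper_force: 43.2
```

It has stopped against the lip: the force up the slope rose and the jar no longer moves. That matches the gripper geometry; the clear base was invisible in the silhouette. I'll relax and release.

Emit:
{"method": "servo_tool", "body": {
  "slide": [
    [0,0.002,-0.002],
    [0,0,0],
    [0,0,0]
  ],
  "rot": [
    [0,0,0],
    [0,0,0],
    [0,0,0]
  ]
}}

```text
clock: 24.42
tool_pos: [0.6033, 0.2645, 0.0863]
tcp_rot: [0.006, -2.794, -0.004]
contact_force: [7.6, 1.1, 10.1]
finger_gap: 0.0485
gripper_force: 41.6
```

Emit:
{"method": "servo_tool", "body": {
  "slide": [
    [0,0,0],
    [0,0,0],
    [0,0,0],
    [0,0,0],
    [0,0,0]
  ],
  "rot": [
    [0,0,0],
    [0,0,0],
    [0,0,0],
    [0,0,0],
    [0,0,0]
  ],
  "gripper": 0.062
}}

```text
clock: 24.83
tool_pos: [0.601, 0.2642, 0.0845]
tcp_rot: [0.006, -2.788, -0.002]
contact_force: [0.2, -1.1, -0.6]
finger_gap: 0.0619
gripper_force: 0.0
```

```bash
python3 - <<'E'
from h2 import *
s,R=st();print(s["wrist_torque"].round(2));sil(150,200,215,280)
E
```

```text
t 24.83 p [0.601  0.2642 0.0845] F [ 0.2 -1.1 -0.6] gap 0.0619 q [0.25 0.74 0.41 1.58 0.09 0.23]
[ 0.01 -0.3   0.02]
150 ........................###kkkkk###.....#kk####kkk###kkk##.......
152 ........................##kkk#rrrrrr#...#kk####kk####kk##........
154 .......................###kkrrrrrrrrrr###kkk#kkkk###kk##.........
156 .......................######rrrrrrrrrrr##kkkkkkkkkkk##..........
158 ...............................#rrrrrrr####kkkk#######...........
160 ...............................####rrr####kkkk##.................
162 ..................#.#####.....###########kkkk##..................
164 ................#.##################.####kkkk##..................
166 ...............#.###################.###kkkk##...................
168 .............#.#########################kkk##....................
170 ............#...#.......####################.....................
172 .........###..........######.########............................
174 ........####........######.#########.............................
176 .........###..##########.#########...............................
178 .........##.##########.#########.................................
180 ..............##########kkk###...................................
182 ...........BBB###########k###....................................
184 .........BBBBBBB###########......................................
186 ...........BBBBB...#####.........................................
188 ..............B..................................................
190 .................................................................
192 .................................................................
194 .................................................................
196 .................................................................
198 .................................................................
```

Emit:
{"method": "servo_tool", "body": {
  "slide": [
    [0,0,0],
    [0,0,0],
    [0,0,-0.01],
    [0,0,-0.02],
    [0,0,-0.03]
  ],
  "rot": [
    [0,0,0],
    [0,0,0],
    [0,0,0],
    [0,0,0],
    [0,0,0]
  ],
  "gripper": 0.07
}}

```text
clock: 25.3
tool_pos: [0.6208, 0.2641, 0.1401]
tcp_rot: [0.006, -2.784, -0.0]
contact_force: [0.8, 0.7, -0.6]
finger_gap: 0.0698
gripper_force: 0.0
```

Emit:
{"method": "servo_tool", "body": {
  "slide": [
    [0.01,0,-0.03],
    [0.01,0,-0.03],
    [0.03,0,-0.01],
    [0.04,0,0],
    [0.04,0,0]
  ],
  "rot": [
    [0,-4,0],
    [0,-5,0],
    [0,-5,0],
    [0,-5,0],
    [0,0,0]
  ]
}}

```text
clock: 25.72
tool_pos: [0.5191, 0.2639, 0.2278]
tcp_rot: [0.007, -3.116, -0.005]
contact_force: [-0.1, 1.2, 1.0]
finger_gap: 0.0697
gripper_force: 0.0
```

Emit:
{"method": "servo_tool", "body": {
  "slide": [
    [0.04,0,0],
    [0.04,0,0],
    [0.03,0,0],
    [0,0,0],
    [0,0,0]
  ],
  "rot": [
    [0,0,0],
    [0,0,0],
    [0,0,0],
    [0,0,0],
    [0,0,0]
  ]
}}

```text
clock: 26.13
tool_pos: [0.4095, 0.2635, 0.2305]
tcp_rot: [0.009, -3.109, -0.004]
contact_force: [0.8, 0.1, 0.8]
finger_gap: 0.0702
gripper_force: 0.0
```

```bash
python3 - <<'E'
from h2 import *
st();sil(140,196,212,275)
for n in("side","top"):
    im=robot.capture(n);cv2.imwrite(f"pics/e_{n}.png",im[:,:,::-1]);h=cv2.cvtColor(im,cv2.COLOR_RGB2HSV)
    m=cv2.inRange(h,(0,130,80),(9,255,255))|cv2.inRange(h,(170,130,80),(180,255,255));m[:140]=0;m[220:]=0;m[:,:165 if n=="top" else 225]=0;m[:,275 if n=="side" else 195:]=0
    k,l,s,c=cv2.connectedComponentsWithStats(m);print(n,[(s[i].tolist(),c[i].round(1)) for i in range(1,k) if s[i][4]>8])
    for X in((.543,.2613,.053),):
        X=np.array(X);print("pred base",proj(n,X).round(1),"cap mid",proj(n,X+.0865*np.array([.819,0,.574])).round(1),"cap top",proj(n,X+.097*np.array([.819,0,.574])).round(1))
E
```

```text
t 26.13 p [0.4095 0.2635 0.2305] F [0.8 0.1 0.8] gap 0.0702 q [ 0.39  0.17 -0.1   1.33  0.01  0.38]
140 ...............................................................
142 ...............................................................
144 ...............................................................
146 ...............................................................
148 ...............................................................
150 ....................................#..........................
152 .................................#rrrrr#.......................
154 ...............................#rrrrrrrrr#.....................
156 .............................###rrrrrrrrrrr#...................
158 ...........................##.....#rrrrrrrrrr#.................
160 ..................................####rrrrrrrr##...............
162 .....................#.#####.....#######rrrrrr##...............
164 ...................#.#####################rr##.................
166 ..................#.#########################..................
168 ................#.########################..
[... 544 characters left out ...]
...................
186 ..............BBBBB...#####....................................
188 .................B.............................................
190 ...............................................................
192 ...............................................................
194 ...............................................................
side [([244, 151, 15, 15, 107], array([251.1, 157.4])), ([247, 183, 4, 7, 20], array([248.6, 185.8])), ([263, 198, 5, 7, 21], array([265.6, 200.8]))]
pred base [228.9 182.8] cap mid [250.8 159.5] cap top [253.4 156.7]
top [([167, 175, 19, 10, 152], array([175.8, 180.1]))]
pred base [180.1 211.9] cap mid [178.5 179.4] cap top [178.3 175.3]
```

```bash
python3 - <<'E'
from h2 import *
im=cv2.imread("pics/e_top.png");o=cv2.imread("pics/top0.png");d=cv2.absdiff(im,o).max(2)
v=cv2.cvtColor(im,cv2.COLOR_BGR2HSV)
for y in range(166,220,3):print(y,"".join("." if d[y,x]<=20 else "#" for x in range(155,205)))
# bars in the initial top view: low-saturation pixels on the wood
h=cv2.cvtColor(o,cv2.COLOR_BGR2HSV)
for y in(150,160,170,180,190,200,206):print(y,[x for x in range(164,230) if h[y,x,1]<60])
c=.634
for y,z,x in((160,0,0),(200,0,0)):
    pass
for Y in(.2605,.2645):
  for s in(.0,.0485,.097):
    X=np.array([.543,Y,.053])+s*np.array([.819,0,.574]);print(Y,s,proj("top",X).round(1))
  for s in(.02,.15):
    X=np.array([.634-.075,Y,.03])+s*np.array([.819,0,.574])+.006*np.array([-.574,0,.819]);print(" bars mid",s,proj("top",X).round(1))
E
```

```text
166 ..................................................
169 ..................................................
172 ...................#########......................
175 ............###################...................
178 ...........####################...................
181 ...........####################...................
184 ............##################....................
187 ............##################....................
190 ............####################..................
193 ............#####################.................
196 ............#####################.................
199 ............#####################.................
202 .............####################.................
205 .............#####################................
208 ..............###################.................
211 ................#################.................
214 .................######...........................
217 ..................................................
150 [172, 173, 174, 183, 184, 185, 205, 206, 207, 215, 216, 217, 218]
160 [173, 174, 175, 183, 184, 185, 205, 206, 207, 216, 217, 218]
170 [173, 174, 175, 176, 184, 185, 186, 205, 206, 207, 208, 216, 217, 218]
180 [174, 175, 176, 184, 185, 186]
190 [164, 175, 176, 177, 185, 186, 187, 204, 205, 206, 207, 208, 209, 210, 211, 212, 213, 214, 215, 216, 217, 218]
200 [164, 165, 175, 176, 177, 185, 186, 187, 218]
206 [164, 165, 175, 176, 177, 178, 185, 186, 187, 188, 203, 204, 215, 216, 217]
0.2605 0.0 [180.4 211.9]
0.2605 0.0485 [179.5 193.9]
0.2605 0.097 [178.6 175.3]
 bars mid 0.02 [182.3 201.4]
 bars mid 0.15 [180.  151.9]
0.2645 0.0 [178.8 211.8]
0.2645 0.0485 [177.9 193.9]
0.2645 0.097 [177.  175.2]
 bars mid 0.02 [180.7 201.3]
 bars mid 0.15 [178.3 151.8]
```

The jar lies in the free lane: its top-view outline is centred within about 3 mm of the bars, the cap is at the predicted seated place, and the robot is clear. I'll hand the job in.

```bash
python3 -c "
from plant import robot
print(robot.finish_job())"
```

```text
the job is handed in; nothing more can be done
None
```

I handed the job in at about 26 s: the red-capped jar lies released in the free lane, cap up the slope and base against the lip, and I have not seen the judge's verdict.

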